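# Snap the consumables canisters into the booth's clip rack

### The job

Put the two loose canisters back in the clip rack: slide each one upright along the bench and push it sideways into the clip whose tag has the colour of its cap, until it snaps fully home. Do not lift them off the bench or tip them over (their caps are only set on), and leave the green and yellow canisters and the other things on the bench where they are.

Things in the scene. Friction and masses are not known exactly. Their poses are not given: they have to be found in the camera images.
- red_canister_mid (a point): Middle (34 mm above its foot) of a loose upright canister with a red cap and red band: aluminium cylinder 36 mm in diameter, 68 mm tall, about 0.12 kg. It starts standing free on the bench, in front of the rack, to the left or right; slides on the bench when pushed and tips if pushed only near its top.
- blue_canister_mid (a point): Middle (34 mm above its foot) of a loose upright canister with a blue cap and blue band: aluminium cylinder 36 mm in diameter, 68 mm tall, about 0.12 kg. It starts standing free on the bench, in front of the rack, to the left or right; slides on the bench when pushed and tips if pushed only near its top.
- red_seat (a point): Point 34 mm above the bench where the middle of the red-capped canister must come to rest: the centre of the red-tagged clip. Its +x axis is level and points straight into the clip (square to the rack, away from the robot), +y runs along the row, z is up. The red tag's centre is 36 mm behind it (+x).
- blue_seat (a point): Point 34 mm above the bench where the middle of the blue-capped canister must come to rest: the centre of the blue-tagged clip. Its +x axis is level and points straight into the clip (square to the rack, away from the robot), +y runs along the row, z is up. The blue tag's centre is 36 mm behind it (+x).
- red_tag: Red plate, 28 x 46 x 8 mm (x, y, z), fixed on top of the rack behind one clip; origin at the centre of its underside, 52 mm above the bench. Marks that clip for the red canister. Red and blue tags mark the two empty middle clips, in either order.
- blue_tag: Blue plate, 28 x 46 x 8 mm (x, y, z), fixed on top of the rack behind one clip; origin at the centre of its underside, 52 mm above the bench. Marks that clip for the blue canister. Red and blue tags mark the two empty middle clips, in either order.
- rack: Grey clip rack fixed to the bench, 330 mm wide, 52 mm tall; origin on the bench in the middle of the line of four seats, +x into the clips, +y along the row. Clips open to the robot's side; seats at y = +120 (green, full), +40, -40 (empty), -120 mm (yellow, full). Back plate's face 18.5 mm behind the seat line, no floor: canisters stand on the bench.
- lips (a point): Point on the rack in the row's middle, 30 mm up, level with the lips' centres. Each clip: two sprung steel jaws 14-46 mm high, within 25 mm either side of the seat, ending in slippery round lips (radius 3 mm, centres 12 mm before the seat line, 17.5 mm either side).
- mouth (a point): Point on the rack in the row's middle, 30 mm up, level with the lips' front, 15 mm before the seat line. Mouth 29 mm wide. A seated canister stands 3 mm proud of the lips, so a wider pusher still drives it home. Entering takes 8 to 14 N; push it home: it snaps by itself only over about the last 6 mm, then has under 1 mm of play.
- green_canister_mid (a point): Middle (34 mm above its foot) of the green-capped canister, same size, already clipped in the leftmost (+y) clip of the row. Bystander: leave it alone.
- yellow_canister_mid (a point): Middle (34 mm above its foot) of the yellow-capped canister, same size, already clipped in the rightmost (-y) clip of the row. Bystander: leave it alone.
- wire_brush: Wire brush lying on the bench to the left. Bystander.
- hammer: Wooden-handled hammer lying on the bench to the right. Bystander.
- spray_can: Standing plain aluminium can, 60 mm diameter, 170 mm tall, origin at its foot, to the left of the rack. Bystander.
- coupon: Flat steel test plate 50 x 80 x 10 mm lying close in front of the robot. Bystander.
- angle_piece: Piece of steel angle, 100 x 50 x 50 mm, to the right of the rack. Bystander.
Mind the look-alikes: they are no part of the job. Leave any brown or white look-alike of the part that bears blue_canister_mid alone. Leave any brown or pink look-alike of the part that bears red_canister_mid alone.

How it is judged:
By the outcome, as a careful person would: the job done as asked, in the order asked, and still so for the second after the job is handed in, with the robot touching nothing.
It also fails if it takes over 72 s, if anything falls off the work surface, if the arm or the gripper's body presses on something with over 40 N, if the wrist force passes 120 N, or if a joint passes its speed limit or range.

### The arm

A 7-joint arm with a two-finger parallel gripper is mounted at the origin on the work surface. World frame = base frame: x ahead of the robot, y to its left, z up, the work surface at z = 0. Lengths are in m, angles in rad, forces in N, time in s.
With the tool pointing down it reaches from about 0.4 to 0.85 m from the base axis. Payload 10.4 kg.
Tool frame: the origin (TCP) lies where the fingers leave the gripper's body, on its centre line; the fingertips stand 70 mm ahead of it and the grasp point (between the pads) lies r.grip_depth ahead of it (r.grip_depth is the distance from the TCP to the grasp point, in m); z points along the fingers, y is the direction in which the jaws open and shut (so a half turn about z gives the same grasp; the last joint's range is limited). The gripper opens to 87 mm and grips with 3 to 60 N. Pads are 19 mm wide; open, the fingers measure 117 mm over their backs; the gripper's body (75 mm by 190 mm) begins 51 mm behind the grasp point.
Start: joints at [-1.142, 0.332, -0.065, 1.46, 0.022, 1.35, -0.088], TCP at [0.273, 0.562, 0.292] pointing down, gripper open.
Joint ranges: [-2.6, 2.6], [-0.5, 2.12], [-1.47, 1.34], [0.16, 2.42], [-1.27, 4.41], [0.06, 2.06], [-2.6, 2.6]. Speed limits (rad/s): [2.22, 2.22, 2.79, 2.79, 3.14, 3.14, 3.14].

### API

Orientations are given as a unit quaternion [x, y, z, w].
In Python, from bench import monitor, viewer, workorder, nets, r gives the robot as it stands.
- The arm moves only by the tool drive_tool, never from a script. Its argument "plan" is a list of rows, each an object of numbers: "rx", "ry", "rz": the turn, a rotation vector about the tool's x, y, z in units of 360 degrees (1.0 is 360 degrees); "x", "y", "z": the shift along the tool's x, y, z in units of 1000 mm (1.0 is 1000 mm); "fingers": the opening, from 0 (shut) to 1 (fully open). In form: [{"rx": .., "ry": .., "rz": .., "x": .., "y": .., "z": .., "fingers": ..}, ...]. A call has 1 to 12 rows; each row is the pose to reach, as a shift and turn from the pose commanded when the call began, along the tool's axes at that moment, turning the shorter way round; what a row does not reach only later rows make up. A row lasts 1/8 s, in which the tool goes at most 62.5 mm and 10.7 degrees, less where a joint would pass 70% of its speed; a pose out of reach is approached as far as the arm can. A call with a number of a shift or a turn outside -1 to 1 is refused whole. A call with a gripper value outside its range is refused whole. The fingers move at their own pace and stop on an object; "squeeze" is the grip in N (left out, the last holds). Time passes only in rows, so rows that repeat a pose let the fingers close. It gives the time, the measured TCP pose, the force and the opening at its end, in the units of the state.
- monitor.read_state(): the state, without advancing time (a new reading comes with each control period).
- viewer.camera(name): name is "scene" or "top" or "wrist"; returns a dict with "color" (400x640x3 uint8, red, green, blue), "depth" (400x640 float32, m along the optical axis (not along the pixel's ray), 0 where there is no reading), "camera_matrix" (3x3 intrinsics, pixels), "xyz" and "rotation" of the camera in the world. Camera axes: x right, y down, z forward; pixel columns grow to the right and rows downward; lengths in m; the calibration is good to about 2 mm. A picture is of the moment at which its call begins.
- workorder.close_job(): hands the job in, once; it reports no verdict.
Trained networks look in the newest picture that a camera, given by its name, has taken for a name from the list of things; names that differ only in an ending like _2 or _b are one class to them, and where a whole thing is asked for, a point or a joint stands for the part that bears it (a point fixed in the world has none). Each returns a list of dicts, best first, with "confidence" (0 to 1); they miss things now and then, are a little off and sometimes report something else, mostly with a low value. They report only what shows in the picture. A call takes as long as a camera call. They do not tell look-alikes from the thing itself.
- nets.find_in(label, camera): "centre" ([x, y, z] in m, in world coordinates, good to about 4 mm: the middle of the surface that is visible of it).
- nets.regions_of(label, camera): "region" (400x640 bool, what is visible of it).
The state is a dict: "time": time; "joint_positions": joint angles; "joint_vel": joint speeds; "joint_torque": joint torques, N m; "ee_pos": TCP position; "eef_rot": TCP orientation; "ft_force": force on the tool from outside, world axes, zero at the start; "torque": the same for the moment, N m; "width": finger opening in m.
Only numpy, scipy, OpenCV 4.12 (cv2) and the standard library are available. Lean on these libraries where they do the work, as an engineer would, in place of code of your own. Each camera call takes 0.05 s, during which the arm holds its last target.

## Working session

There is one attempt and no reset: what is moved stays moved. The work goes in short steps, Python scripts to look and compute and a tool call to move; the robot and the scene stay as the last step left them, time stands still between calls to the robot, and variables do not carry over. Pictures are saved under pics/ and viewed, and the job is handed in when it is done.

Besides the shell and the picture viewer there is one more tool, called after "Request:" by a JSON object that holds its "name" and its "arguments". drive_tool: Moves the arm, as the interface text tells. Its arguments: {"type":"object","properties":{"plan":{"type":"array","items":{"type":"object","properties":{"rx":{"type":"number","minimum":-1,"maximum":1},"ry":{"type":"number","minimum":-1,"maximum":1},"rz":{"type":"number","minimum":-1,"maximum":1},"x":{"type":"number","minimum":-1,"maximum":1},"y":{"type":"number","minimum":-1,"maximum":1},"z":{"type":"number","minimum":-1,"maximum":1},"fingers":{"type":"number"}}}},"squeeze":{"type":"number"}},"required":["plan"]}

```bash
ls; mkdir -p pics
cat > h.py <<'E'
import numpy as np, cv2
from bench import monitor, viewer, workorder, nets, r
def save(c,name,scale=1):
    cv2.imwrite('pics/'+name, cv2.cvtColor(c['color'],cv2.COLOR_RGB2BGR))
def w(c,u,v,d=None):
    K=np.array(c['camera_matrix']); d=c['depth'][int(v),int(u)] if d is None else d
    p=np.array([(u-K[0,2])/K[0,0]*d,(v-K[1,2])/K[1,1]*d,d])
    return np.array(c['rotation'])@p+np.array(c['xyz'])
E
python3 - <<'E'
from h import *
np.set_printoptions(precision=4,suppress=True)
print(monitor.read_state(), r.grip_depth)
for n in ['scene','top']:
    c=viewer.camera(n); save(c,n+'1.png'); print(n,c['xyz'],c['rotation'])
    for l in ['red_canister_mid','blue_canister_mid','red_tag','blue_tag','green_canister_mid','yellow_canister_mid','coupon','rack']:
        for q in nets.find_in(l,n): print(l,np.array(q['centre']),round(q['confidence'],2))
E
```

```text
pics
{'time': 0.0, 'joint_positions': array([-1.1416,  0.3329, -0.0647,  1.461 ,  0.0216,  1.3499, -0.0885]), 'joint_vel': array([-0.0006,  0.0001, -0.0016, -0.0006, -0.0022, -0.0003, -0.0009]), 'joint_torque': array([ -0.0002, -62.3247,   0.0245, -38.9902,  -0.0615,   0.0399,
         0.0001]), 'ee_pos': array([0.2727, 0.562 , 0.2914]), 'eef_rot': array([ 0.224 ,  0.9746, -0.0007, -0.0001]), 'ft_force': array([ 0.1674, -0.0022, -0.1275]), 'torque': array([ 0.0432, -0.0268, -0.0039]), 'width': 0.08676998356887573} 0.051
scene [ 0.9965 -0.1178  0.8294] [ 0.7411  0.6128 -0.1728 -0.2129]
red_canister_mid [0.4649 0.1133 0.0544] 0.87
red_canister_mid [0.5356 0.1606 0.0558] 0.65
red_canister_mid [0.3942 0.0789 0.0567] 0.62
blue_canister_mid [ 0.5656 -0.1509  0.0612] 0.91
blue_canister_mid [ 0.479  -0.152   0.0588] 0.69
blue_canister_mid [ 0.3959 -0.1085  0.0561] 0.66
red_tag [ 0.6976 -0.0335  0.0611] 0.55
red_tag [ 0.6702 -0.1119  0.073 ] 0.34
red_tag [0.4536 0.3454 0.0146] 0.18
blue_tag [0.7161 0.0061 0.0031] 0.3
green_canister_mid [0.6588 0.1207 0.0702] 0.8
green_canister_mid [ 0.6839 -0.2808  0.0059] 0.47
yellow_canister_mid [0.6985 0.293  0.1302] 0.64
yellow_canister_mid [ 0.6672 -0.114   0.0706] 0.62
coupon [ 0.3836 -0.0145  0.0119] 0.57
rack [0.7069 0.0102 0.0073] 0.7
top [ 0.4584 -0.0153  1.3268] [-0.7015  0.7115 -0.0243  0.0339]
red_canister_mid [0.4551 0.1146 0.0619] 0.47
red_canister_mid [0.3807 0.0877 0.0698] 0.46
blue_canister_mid [ 0.4666 -0.1498  0.0698] 0.68
blue_canister_mid [ 0.5572 -0.1535  0.0649] 0.64
blue_canister_mid [ 0.3879 -0.1069  0.0688] 0.57
blue_canister_mid [0.6926 0.0484 0.062 ] 0.23
red_tag [ 0.6916 -0.0293  0.0645] 0.68
blue_tag [ 0.6588 -0.1058  0.0719] 0.72
blue_tag [0.6948 0.0512 0.062 ] 0.5
green_canister_mid [0.654  0.126  0.0684] 0.58
yellow_canister_mid [ 0.6578 -0.106   0.0704] 0.44
rack [0.7137 0.0096 0.012 ] 0.97
```

View pics/scene1.png

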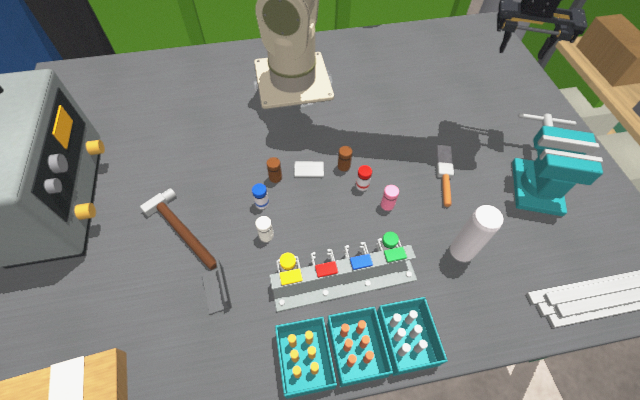

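View pics/top1.png

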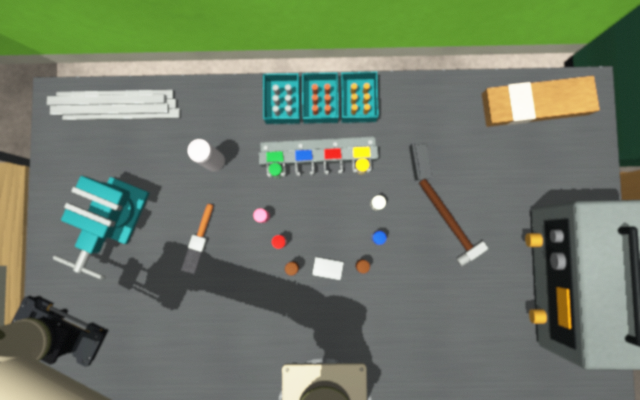

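The red-capped canister shows at scene (364,178) / top (279,241), with pink at scene (390,198) and brown at (344,157) as its look-alikes. The blue one shows at scene (260,195) / top (379,237), with white at (265,228) and brown at (274,170) as its look-alikes. The cap colours decide which is meant. In the top view the blue tag is on the left clip (+y) and the red tag on the right clip (-y), so the two canisters have to cross. Next I'll confirm with a crop and refine by colour.

```bash
cat >> h.py <<'E'
def blobs(c,col,zmin=0.045,zmax=0.09,box=(0.36,0.75,-0.2,0.2)):
    hsv=cv2.cvtColor(c['color'],cv2.COLOR_RGB2HSV); H,S,V=[hsv[...,i].astype(int) for i in range(3)]
    rng={'red':((H<6)|(H>174)),'blue':((H>100)&(H<125)),'green':((H>45)&(H<80)),'yellow':((H>20)&(H<34))}[col]
    m=(rng&(S>150)&(V>60)).astype(np.uint8)
    n,lab,st,ce=cv2.connectedComponentsWithStats(m)
    K=np.array(c['camera_matrix']); out=[]
    for i in range(1,n):
        if st[i,4]<12: continue
        v,u=np.nonzero(lab==i); d=c['depth'][v,u]; ok=d>0
        if ok.sum()<8: continue
        P=(np.array(c['rotation'])@np.stack([(u-K[0,2])/K[0,0]*d,(v-K[1,2])/K[1,1]*d,d])).T+np.array(c['xyz'])
        P=P[ok]; med=np.median(P,0)
        if box[0]<med[0]<box[1] and box[2]<med[1]<box[3]:
            zt=np.percentile(P[:,2],90); T=P[P[:,2]>zt-0.006]
            out.append((ce[i].round(1),len(P),T.mean(0).round(4),(0.5*(T.min(0)+T.max(0))).round(4),np.ptp(T,axis=0).round(4)))
    return out
E
python3 - <<'E'
from h import *
np.set_printoptions(precision=4,suppress=True)
for n in ['scene','top']:
    c=viewer.camera(n)
    for col in ['red','blue','green','yellow']:
        for b in blobs(c,col): print(n,col,*b)
    s=c['color'][120:300,230:430] if n=='scene' else c['color'][130:290,240:400]
    cv2.imwrite(f'pics/crop_{n}.png',cv2.resize(cv2.cvtColor(s,cv2.COLOR_RGB2BGR),None,fx=3.3,fy=3.3,interpolation=cv2.INTER_CUBIC))
E
```

```text
Traceback (most recent call last):
  File "h.py", line 19, in blobs
    P=(np.array(c['rotation'])@np.stack([(u-K[0,2])/K[0,0]*d,(v-K[1,2])/K[1,1]*d,d])).T+np.array(c['xyz'])
       ~~~~~~~~~~~~~~~~~~~~~~~^~~~~~~~~~~~~~~~~~~~~~~~~~~~~~~~~~~~~~~~~~~~~~~~~~~~~~
ValueError: matmul: Input operand 1 has a mismatch in its core dimension 0, with gufunc signature (n?,k),(k,m?)->(n?,m?) (size 3 is different from 4)
```

Rotation is a quaternion, so I'll fix that.

```bash
sed -i "s/np.array(c\['rotation'\])/Rot.from_quat(c['rotation']).as_matrix()/; 1a from scipy.spatial.transform import Rotation as Rot" h.py
cat > m.py <<'E'
from h import *
import sys
np.set_printoptions(precision=4,suppress=True)
tag=sys.argv[1]
for n in ['scene','top']:
    c=viewer.camera(n)
    for col in ['red','blue','green','yellow']:
        for b in blobs(c,col): print(n,col,*b)
    s=c['color'][120:300,230:430] if n=='scene' else c['color'][130:290,240:400]
    cv2.imwrite(f'pics/crop_{n}{tag}.png',cv2.resize(cv2.cvtColor(s,cv2.COLOR_RGB2BGR),None,fx=3.3,fy=3.3,interpolation=cv2.INTER_CUBIC))
E
python3 m.py 1
```

```text
scene red [364.5 171.9] 161 [0.4578 0.1161 0.0671] [0.4567 0.1166 0.0666] [0.0361 0.0326 0.0074]
scene red [325.8 268.8] 248 [ 0.6971 -0.0346  0.0598] [ 0.6963 -0.0343  0.0599] [0.0295 0.0438 0.0074]
scene blue [258.9 190.4] 165 [ 0.4649 -0.1564  0.0676] [ 0.4647 -0.1565  0.0673] [0.0341 0.0333 0.0086]
scene blue [360.5 261.5] 232 [0.6943 0.045  0.0596] [0.6934 0.045  0.0591] [0.0274 0.0437 0.0073]
scene green [388.4 240. ] 79 [0.6534 0.1207 0.0674] [0.6562 0.1224 0.0671] [0.031  0.029  0.0064]
scene green [387.6 257.4] 18 [0.696  0.1068 0.0581] [0.6933 0.1104 0.0584] [0.0242 0.0145 0.0066]
scene green [400.2 258.2] 13 [0.7035 0.1331 0.0593] [0.7036 0.1332 0.0589] [0.0022 0.0232 0.0044]
scene yellow [288.9 269.6] 473 [ 0.6646 -0.1149  0.0675] [ 0.6713 -0.1119  0.0667] [0.0524 0.0391 0.0076]
top red [332.2 153.3] 146 [ 0.6943 -0.0343  0.0607] [ 0.6937 -0.0354  0.0621] [0.0259 0.0415 0.0096]
top red [278.2 241.2] 145 [0.4554 0.1158 0.0676] [0.4557 0.1157 0.0692] [0.0324 0.0325 0.0103]
top blue [303.4 154.9] 142 [0.6916 0.0446 0.0604] [0.6915 0.0444 0.062 ] [0.0249 0.0415 0.01  ]
top blue [379.2 237.1] 145 [ 0.463  -0.1562  0.0682] [ 0.4628 -0.1567  0.0696] [0.0323 0.0323 0.0098]
top green [274.5 156.3] 135 [0.689  0.1241 0.0604] [0.689  0.1244 0.0609] [0.023  0.0419 0.0078]
top green [275.2 168.6] 114 [0.6528 0.1224 0.0681] [0.6532 0.1222 0.0693] [0.0307 0.0275 0.0096]
top yellow [361.7 157.6] 306 [ 0.6647 -0.1149  0.0681] [ 0.6758 -0.1149  0.0697] [0.062  0.0412 0.011 ]
```

View pics/crop_scene1.png

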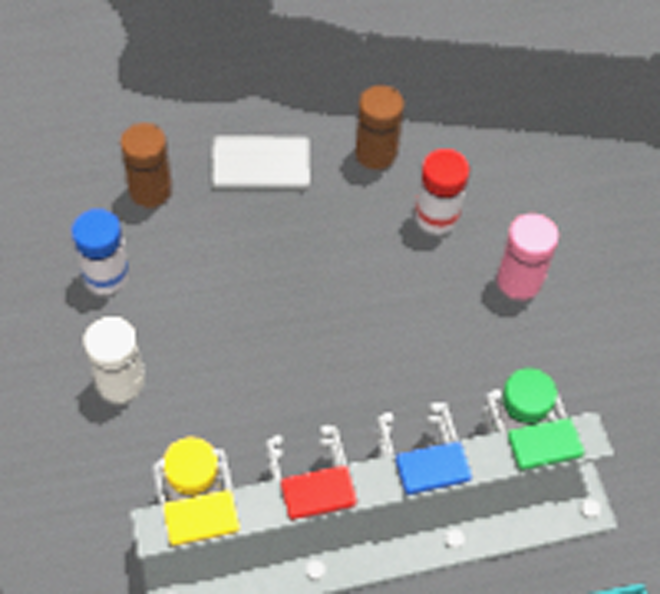

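Two views agree on everything: red canister (0.456, 0.116), blue (0.4635, -0.1565), tops at 0.068. The rack yaw is about 2°, the red seat is near (0.659, -0.036) and the blue seat near (0.6565, 0.0435). The green canister fits this to within 1 mm. The crop confirms the red-capped and blue-capped canisters.

```bash
cat >> h.py <<'E'
def go(*targets,ref=None,yaw=92.0):
    """deltas in tool axes, from measured pose, to vertical TCP targets; also rotvec/360deg"""
    s=monitor.read_state(); p=np.array(s['ee_pos']); R=Rot.from_quat(s['eef_rot'])
    a=np.radians(yaw); y=np.array([-0,0,0.]); y=np.array([np.cos(a),np.sin(a),0]); z=np.array([0,0,-1.]); x=np.cross(y,z)
    T=Rot.from_matrix(np.stack([x,y,z],1)); d=(R.inv()*T).as_rotvec()/(2*np.pi)
    print('t',round(s['time'],2),'p',p.round(4),'width',round(s['width'],4),'F',np.round(s['ft_force'],1),'rot',d.round(4))
    for t in targets: print(t,'->',R.inv().apply(np.array(t)-p).round(4))
E
python3 -c "
from h import *
go((.456,.116,.2))"
```

```text
t 1.05 p [0.2729 0.5623 0.2923] width 0.0869 F [-0.2  0.7  0.6] rot [ 0.      0.     -0.0775]
(0.456, 0.116, 0.2) -> [-0.3596 -0.3216  0.0923]
```

Request:
{"name": "drive_tool", "arguments": {"plan": [{"x": -0.045, "y": -0.04, "z": 0.012, "rz": -0.01}, {"x": -0.09, "y": -0.08, "z": 0.023, "rz": -0.02}, {"x": -0.135, "y": -0.12, "z": 0.035, "rz": -0.03}, {"x": -0.18, "y": -0.16, "z": 0.046, "rz": -0.04}, {"x": -0.225, "y": -0.2, "z": 0.058, "rz": -0.05}, {"x": -0.27, "y": -0.24, "z": 0.07, "rz": -0.06}, {"x": -0.315, "y": -0.28, "z": 0.081, "rz": -0.07}, {"x": -0.3596, "y": -0.3216, "z": 0.0923, "rz": -0.0775}, {"x": -0.3596, "y": -0.3216, "z": 0.0923, "rz": -0.0775}, {"x": -0.3596, "y": -0.3216, "z": 0.0923, "rz": -0.0775, "fingers": 1}, {"x": -0.3596, "y": -0.3216, "z": 0.0923, "rz": -0.0775}], "squeeze": 5}}

```text
validation failed for argument at $.pl...
```

```bash
cat > wr.py <<'E'
from h import *
import sys
np.set_printoptions(precision=4,suppress=True)
c=viewer.camera('wrist'); save(c,f'w{sys.argv[1]}.png')
for col in ['red','blue','green','yellow']:
    for b in blobs(c,col): print(col,*b)
E
python3 wr.py 1; python3 -c "
from h import *
go((.456,.116,.2),(.456,.116,.085))"
```

```text
t 1.1 p [0.2728 0.5623 0.2923] width 0.0866 F [ 0.  -0.8  0.2] rot [ 0.     -0.     -0.0775]
(0.456, 0.116, 0.2) -> [-0.3596 -0.3216  0.0922]
(0.456, 0.116, 0.085) -> [-0.3596 -0.3216  0.2072]
```

View pics/w1.png

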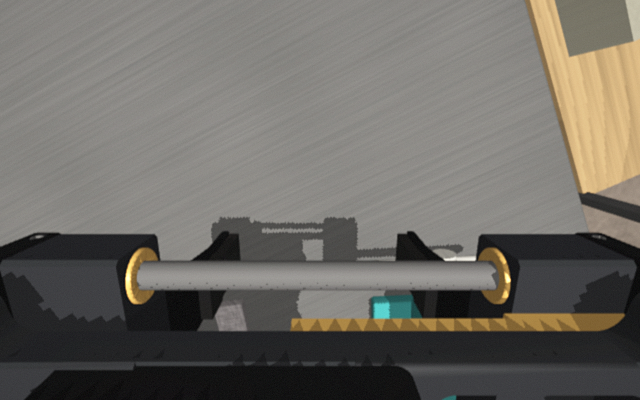

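The move was refused, probably because every row needs all its fields, and the arm has not moved. The wrist view still shows the start pose. I'll resend with full rows.

Request:
{"name": "drive_tool", "arguments": {"plan": [{"rx": 0, "ry": 0, "rz": -0.0775, "x": -0.36, "y": -0.3216, "z": 0.092, "fingers": 1}, {"rx": 0, "ry": 0, "rz": -0.0775, "x": -0.36, "y": -0.3216, "z": 0.092, "fingers": 1}, {"rx": 0, "ry": 0, "rz": -0.0775, "x": -0.36, "y": -0.3216, "z": 0.092, "fingers": 1}, {"rx": 0, "ry": 0, "rz": -0.0775, "x": -0.36, "y": -0.3216, "z": 0.092, "fingers": 1}, {"rx": 0, "ry": 0, "rz": -0.0775, "x": -0.36, "y": -0.3216, "z": 0.092, "fingers": 1}, {"rx": 0, "ry": 0, "rz": -0.0775, "x": -0.36, "y": -0.3216, "z": 0.092, "fingers": 1}, {"rx": 0, "ry": 0, "rz": -0.0775, "x": -0.36, "y": -0.3216, "z": 0.092, "fingers": 1}, {"rx": 0, "ry": 0, "rz": -0.0775, "x": -0.36, "y": -0.3216, "z": 0.092, "fingers": 1}, {"rx": 0, "ry": 0, "rz": -0.0775, "x": -0.36, "y": -0.3216, "z": 0.092, "fingers": 1}, {"rx": 0, "ry": 0, "rz": -0.0775, "x": -0.36, "y": -0.3216, "z": 0.092, "fingers": 1}, {"rx": 0, "ry": 0, "rz": -0.0775, "x": -0.36, "y": -0.3216, "z": 0.092, "fingers": 1}, {"rx": 0, "ry": 0, "rz": -0.0775, "x": -0.36, "y": -0.3216, "z": 0.092, "fingers": 1}], "squeeze": 5}}

```text
time: 2.6
ee_pos: [0.4561, 0.1169, 0.2004]
eef_rot: [-0.019, 1.0, 0.0, 0.0]
ft_force: [0.3, 0.3, 1.0]
width: 0.0876
```

```bash
python3 wr.py 2; python3 -c "
from h import *
go((.456,.116,.2),(.456,.116,.085))"
```

```text
red [319.6 211.3] 1766 [0.4535 0.1173 0.0687] [0.4543 0.1176 0.0673] [0.0352 0.035  0.0072]
blue [ 32.  189.9] 243 [ 0.4581 -0.1418  0.0176] [ 0.4606 -0.1462  0.0179] [0.0339 0.0183 0.0075]
t 2.65 p [0.4562 0.1167 0.2004] width 0.0872 F [-0.2 -0.3  0.3] rot [0.     0.     0.0003]
(0.456, 0.116, 0.2) -> [ 0.0002 -0.0007  0.0004]
(0.456, 0.116, 0.085) -> [ 0.0002 -0.0007  0.1154]
```

View pics/w2.png

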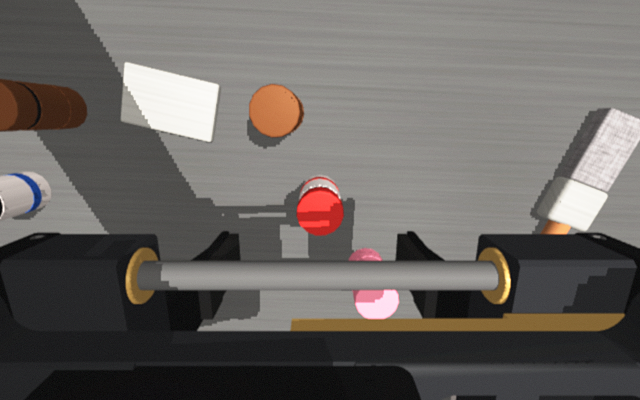

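The wrist view shows the red cap at (320,211), centred between the fingers. Pink (375,295) and brown (275,110) are both clear of them. Next I descend and close softly.

Request:
{"name": "drive_tool", "arguments": {"plan": [{"rx": 0, "ry": 0, "rz": 0, "x": 0.001, "y": 0, "z": 0.04, "fingers": 1}, {"rx": 0, "ry": 0, "rz": 0, "x": 0.001, "y": 0, "z": 0.08, "fingers": 1}, {"rx": 0, "ry": 0, "rz": 0, "x": 0.001, "y": 0, "z": 0.105, "fingers": 1}, {"rx": 0, "ry": 0, "rz": 0, "x": 0.001, "y": 0, "z": 0.115, "fingers": 1}, {"rx": 0, "ry": 0, "rz": 0, "x": 0.001, "y": 0, "z": 0.115, "fingers": 0.7}, {"rx": 0, "ry": 0, "rz": 0, "x": 0.001, "y": 0, "z": 0.115, "fingers": 0.55}, {"rx": 0, "ry": 0, "rz": 0, "x": 0.001, "y": 0, "z": 0.115, "fingers": 0.45}, {"rx": 0, "ry": 0, "rz": 0, "x": 0.001, "y": 0, "z": 0.115, "fingers": 0.38}, {"rx": 0, "ry": 0, "rz": 0, "x": 0.001, "y": 0, "z": 0.115, "fingers": 0.38}, {"rx": 0, "ry": 0, "rz": 0, "x": 0.001, "y": 0, "z": 0.115, "fingers": 0.38}], "squeeze": 4}}

```text
time: 3.9
ee_pos: [0.4554, 0.116, 0.0854]
eef_rot: [-0.018, 1.0, 0.0, 0.0]
ft_force: [-0.1, 1.6, 1.4]
width: 0.0369
```

```bash
python3 m.py 2|grep red; python3 -c "
from h import *
S=np.array([.659,-.036]);a=np.radians(2);X=np.array([np.cos(a),np.sin(a)])
A=S-0.1*X;B=S-0.036*X
go((*A,.085),(*B,.085))"
```

```text
scene red [365.3 169.5] 26 [0.4559 0.1179 0.0692] [0.4678 0.1115 0.0881] [0.0334 0.0392 0.0451]
scene red [365.  176.4] 40 [0.4726 0.1146 0.0678] [0.4817 0.1099 0.0821] [0.0273 0.0344 0.0368]
scene red [325.9 268.8] 247 [ 0.6968 -0.0345  0.0598] [ 0.6964 -0.0343  0.0602] [0.0283 0.0436 0.0071]
top red [332.3 153.3] 145 [ 0.6939 -0.0351  0.0608] [ 0.6937 -0.0355  0.0627] [0.026  0.0415 0.0103]
t 4.0 p [0.4555 0.1161 0.0854] width 0.0359 F [-0.   1.2  1.1] rot [0.0001 0.0001 0.0001]
(np.float64(0.5590609172980905), np.float64(-0.039489949670250095), 0.085) -> [-0.098  -0.1591  0.0003]
(np.float64(0.6230219302273126), np.float64(-0.03725638188129003), 0.085) -> [-0.162  -0.1591  0.0004]
```

View pics/crop_scene2.png

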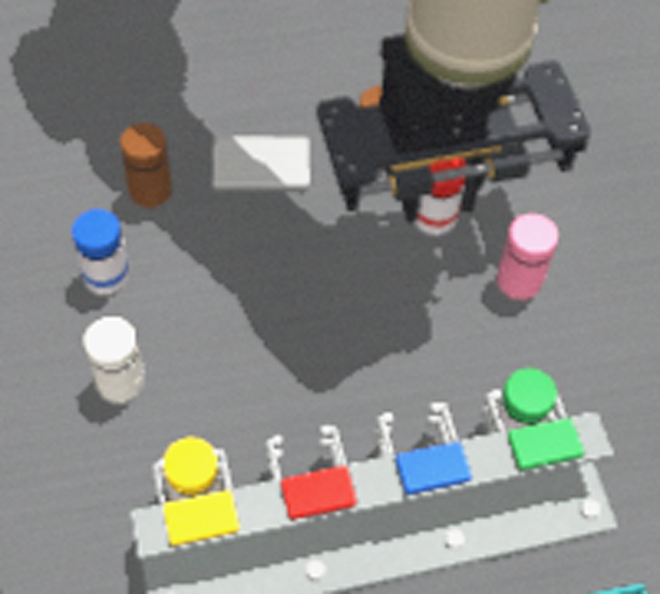

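The red canister stands between the fingers at 36 mm opening. Next I slide it diagonally to 100 mm before the seat.

Request:
{"name": "drive_tool", "arguments": {"plan": [{"rx": 0, "ry": 0, "rz": 0, "x": -0.006, "y": -0.01, "z": 0, "fingers": 0.38}, {"rx": 0, "ry": 0, "rz": 0, "x": -0.018, "y": -0.03, "z": 0, "fingers": 0.38}, {"rx": 0, "ry": 0, "rz": 0, "x": -0.03, "y": -0.05, "z": 0, "fingers": 0.38}, {"rx": 0, "ry": 0, "rz": 0, "x": -0.042, "y": -0.07, "z": 0, "fingers": 0.38}, {"rx": 0, "ry": 0, "rz": 0, "x": -0.054, "y": -0.09, "z": 0, "fingers": 0.38}, {"rx": 0, "ry": 0, "rz": 0, "x": -0.066, "y": -0.11, "z": 0, "fingers": 0.38}, {"rx": 0, "ry": 0, "rz": 0, "x": -0.078, "y": -0.13, "z": 0, "fingers": 0.38}, {"rx": 0, "ry": 0, "rz": 0, "x": -0.09, "y": -0.148, "z": 0, "fingers": 0.38}, {"rx": 0, "ry": 0, "rz": 0, "x": -0.098, "y": -0.159, "z": 0, "fingers": 0.38}, {"rx": 0, "ry": 0, "rz": 0, "x": -0.098, "y": -0.159, "z": 0, "fingers": 0.38}], "squeeze": 4}}

```text
time: 5.25
ee_pos: [0.5593, -0.0412, 0.0852]
eef_rot: [-0.017, 1.0, -0.001, 0.0]
ft_force: [0.8, -2.3, 2.4]
width: 0.0358
```

```bash
python3 m.py 3|grep red; python3 wr.py 3; python3 -c "
from h import *
S=np.array([.659,-.036]);a=np.radians(2);X=np.array([np.cos(a),np.sin(a)])
A=S-0.1*X;B=S-0.036*X
go((*A,.085),(*B,.085))"
```

```text
scene red [311.1 216. ] 35 [ 0.5651 -0.0431  0.0697] [ 0.5743 -0.0446  0.0859] [0.0281 0.0376 0.0421]
scene red [311.8 222.4] 23 [ 0.5769 -0.0426  0.063 ] [ 0.5768 -0.0431  0.0637] [0.0029 0.0145 0.007 ]
scene red [325.8 268.8] 248 [ 0.697  -0.0346  0.0598] [ 0.6965 -0.0342  0.0597] [0.0288 0.0437 0.0077]
top red [332.3 153.3] 147 [ 0.6945 -0.0352  0.0605] [ 0.6939 -0.0355  0.0616] [0.0252 0.0416 0.0089]
red [317.  222.4] 206 [ 0.5426 -0.0422  0.0175] [ 0.5455 -0.0414  0.018 ] [0.0116 0.0333 0.0078]
red [317.5 253.5] 772 [ 0.5411 -0.0418  0.0638] [ 0.5421 -0.0416  0.0647] [0.0053 0.0217 0.0092]
red [317.7 303.4] 2361 [ 0.5585 -0.041   0.0696] [ 0.5495 -0.041   0.0837] [0.034  0.0363 0.0394]
blue [26.5 39.6] 4318 [ 0.4664 -0.1416  0.0672] [ 0.4668 -0.1446  0.067 ] [0.0243 0.0156 0.008 ]
blue [113.   58.5] 661 [ 0.4648 -0.1413  0.0178] [ 0.4625 -0.1455  0.0185] [0.034  0.0166 0.008 ]
t 5.4 p [ 0.5588 -0.0397  0.0852] width 0.0357 F [ 0.9 -1.4  1.8] rot [-0.  0.  0.]
(np.float64(0.5590609172980905), np.float64(-0.039489949670250095), 0.085) -> [-0.0003  0.0002  0.0002]
(np.float64(0.6230219302273126), np.float64(-0.03725638188129003), 0.085) -> [-0.0643  0.0001  0.0003]
```

View pics/crop_scene3.png

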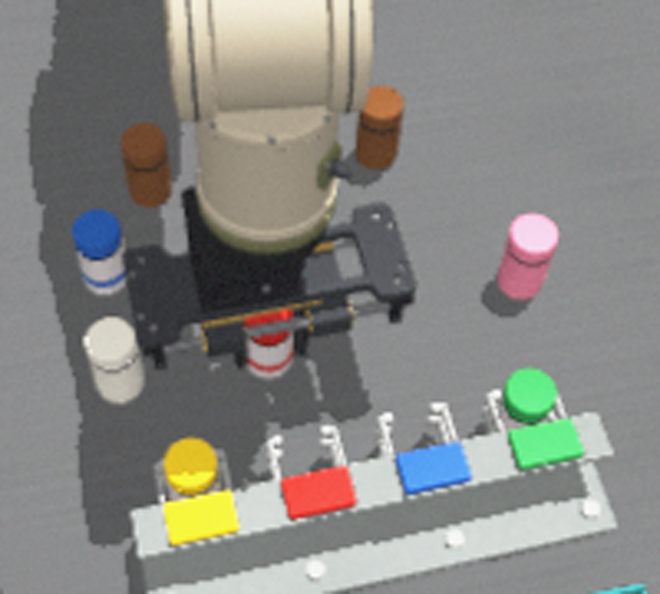

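View pics/w3.png

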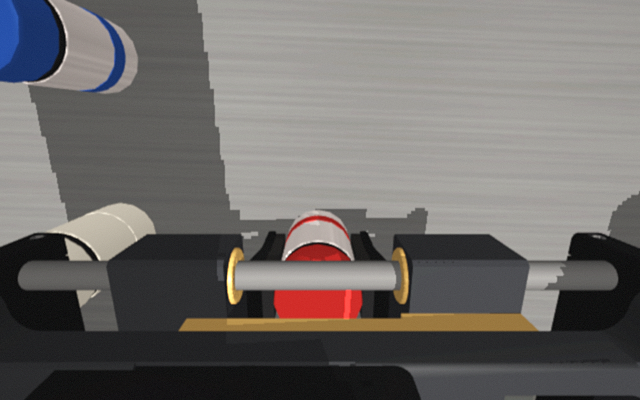

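The red canister is upright between the fingers and was carried along. Next I go straight ahead to 34 mm before the seat.

Request:
{"name": "drive_tool", "arguments": {"plan": [{"rx": 0, "ry": 0, "rz": 0, "x": -0.01, "y": 0, "z": 0, "fingers": 0.38}, {"rx": 0, "ry": 0, "rz": 0, "x": -0.024, "y": 0, "z": 0, "fingers": 0.38}, {"rx": 0, "ry": 0, "rz": 0, "x": -0.038, "y": 0, "z": 0, "fingers": 0.38}, {"rx": 0, "ry": 0, "rz": 0, "x": -0.052, "y": 0, "z": 0, "fingers": 0.38}, {"rx": 0, "ry": 0, "rz": 0, "x": -0.062, "y": 0, "z": 0, "fingers": 0.38}, {"rx": 0, "ry": 0, "rz": 0, "x": -0.066, "y": 0, "z": 0, "fingers": 0.38}, {"rx": 0, "ry": 0, "rz": 0, "x": -0.066, "y": 0, "z": 0, "fingers": 0.38}], "squeeze": 4}}

```text
time: 6.28
ee_pos: [0.6248, -0.0371, 0.0851]
eef_rot: [-0.018, 1.0, 0.0, -0.0]
ft_force: [0.6, 0.0, -1.0]
width: 0.0357
```

```bash
python3 m.py 4|grep red; python3 wr.py 4|grep red; python3 -c "
from h import *
S=np.array([.659,-.036]);a=np.radians(2);X=np.array([np.cos(a),np.sin(a)])
go((*(S-0.034*X),.085),(*(S-.08*X),.085),(*S,.085))"
```

```text
scene red [318.7 241.4] 39 [ 0.6327 -0.0378  0.0682] [ 0.64   -0.0376  0.0824] [0.0227 0.0328 0.0374]
scene red [326.  268.8] 242 [ 0.697  -0.0344  0.0597] [ 0.6966 -0.0342  0.0595] [0.0278 0.0438 0.0074]
red [317.  201.9] 578 [ 0.5933 -0.0397  0.0297] [ 0.5969 -0.0395  0.0302] [0.015  0.0344 0.0078]
red [317.8 257.2] 307 [ 0.6072 -0.0389  0.0635] [ 0.6078 -0.0387  0.0633] [0.0044 0.0204 0.0071]
red [317.7 304. ] 2376 [ 0.6219 -0.0384  0.0731] [ 0.6144 -0.0383  0.0864] [0.0323 0.0344 0.0336]
t 6.42 p [ 0.6245 -0.0374  0.0852] width 0.036 F [ 0.3 -0.1 -1. ] rot [ 0. -0.  0.]
(np.float64(0.6250207118813508), np.float64(-0.03718658288788503), 0.085) -> [-0.0005  0.0002  0.0002]
(np.float64(0.5790487338384723), np.float64(-0.038791959736200074), 0.085) -> [0.0455 0.0002 0.0002]
(np.float64(0.659), np.float64(-0.036), 0.085) -> [-0.0345  0.0002  0.0002]
```

View pics/crop_scene4.png

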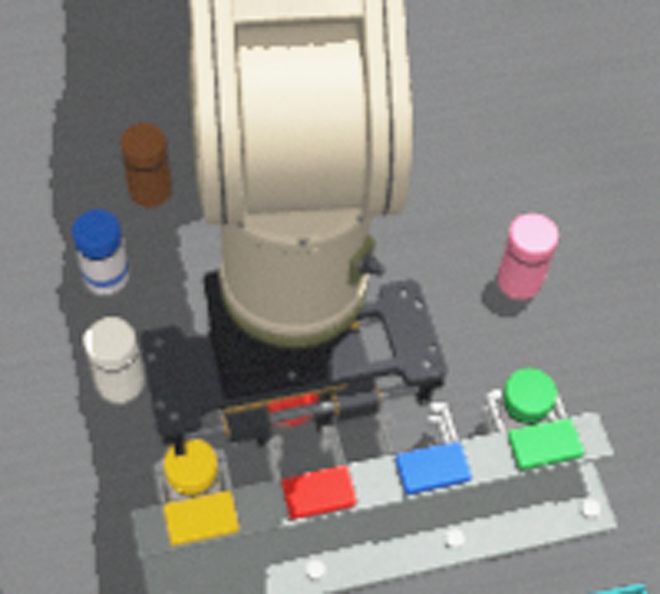

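View pics/w4.png

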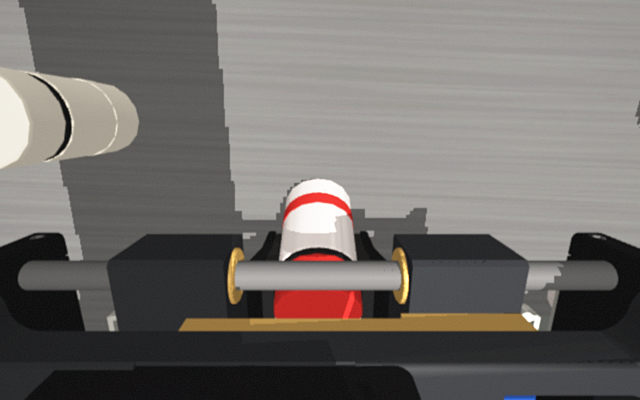

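Run:
```python
from h import *
c=viewer.camera('wrist')
for v in range(180,316,6):
    print(v,c['color'][v,318],w(c,318,v).round(4))
```

```text
180 [255 253 251] [ 0.585  -0.0396  0.0174]
186 [252 250 249] [ 0.5872 -0.0395  0.022 ]
192 [247 155 147] [ 0.5894 -0.0395  0.0259]
198 [243  57  52] [ 0.5913 -0.0394  0.0306]
204 [253 253 252] [ 0.5934 -0.0393  0.034 ]
210 [253 251 249] [ 0.595  -0.0393  0.0386]
216 [253 251 250] [ 0.5966 -0.0392  0.0428]
222 [253 251 249] [ 0.5984 -0.0392  0.0458]
228 [253 251 250] [ 0.6    -0.0391  0.0493]
234 [212 201 195] [ 0.6016 -0.039   0.0525]
240 [211 201 195] [ 0.6028 -0.039   0.0562]
246 [214 203 199] [ 0.6042 -0.039   0.0594]
252 [47 29 27] [ 0.6056 -0.0389  0.0621]
258 [244  58  53] [ 0.6071 -0.0389  0.0645]
264 [119 116 114] [ 0.5911 -0.0394  0.1023]
270 [156 152 149] [ 0.5926 -0.0394  0.1028]
276 [180 177 174] [ 0.5937 -0.0394  0.1039]
282 [174 171 168] [ 0.5951 -0.0393  0.1046]
288 [144 144 142] [ 0.5975 -0.0392  0.1036]
294 [196  43  40] [ 0.6162 -0.0385  0.0757]
300 [194  41  37] [ 0.6196 -0.0384  0.0742]
306 [196  43  41] [ 0.6229 -0.0383  0.0732]
312 [193  41  38] [ 0.6269 -0.0381  0.0711]
```

The wrist view shows the red canister pitched about 25° about the jaw axis: its foot drags behind, with the band at (317,202). The straight pull let it pivot. I won't release it there. I'll slide back slowly so bench friction turns it upright, checking as I go.

Request:
{"name": "drive_tool", "arguments": {"plan": [{"rx": 0, "ry": 0, "rz": 0, "x": 0.002, "y": 0, "z": 0, "fingers": 0.38}, {"rx": 0, "ry": 0, "rz": 0, "x": 0.004, "y": 0, "z": 0, "fingers": 0.38}, {"rx": 0, "ry": 0, "rz": 0, "x": 0.007, "y": 0, "z": 0, "fingers": 0.38}, {"rx": 0, "ry": 0, "rz": 0, "x": 0.01, "y": 0, "z": 0, "fingers": 0.38}], "squeeze": 4}}

```text
time: 6.98
ee_pos: [0.6146, -0.0377, 0.0852]
eef_rot: [-0.018, 1.0, 0.0, -0.0]
ft_force: [0.6, 0.2, -0.9]
width: 0.036
```

```bash
cat > tilt.py <<'E'
from h import *
import sys
c=viewer.camera('wrist'); save(c,f'w{sys.argv[1]}.png')
K=np.array(c['camera_matrix']); P=[]
for u in range(312,325,2):
    for v in range(130,262):
        if c['depth'][v,u]>0:
            p=w(c,u,v)
            if 0.006<p[2]<0.064: P.append(p)
P=np.array(P); 
f=np.polyfit(P[:,2],P[:,0],1); 
print('tilt deg',np.degrees(np.arctan(f[0])).round(1),'zmin',P[:,2].min().round(4),'x@34',np.polyval(f,.034).round(4),'n',len(P), 'resid',np.std(P[:,0]-np.polyval(f,P[:,2])).round(4))
go()
E
python3 tilt.py 5
```

```text
tilt deg 24.6 zmin 0.0157 x@34 0.5829 n 535 resid 0.0005
t 7.03 p [ 0.6143 -0.0378  0.0852] width 0.0357 F [-0.7 -0.3 -2.2] rot [ 0.     -0.0001  0.    ]
```

View pics/w5.png

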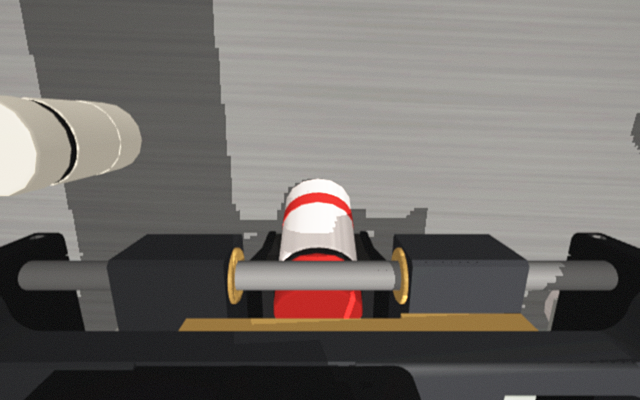

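Tilt is unchanged at 24.6°. The pivot is near the cap and the foot's front edge barely touches the bench. I'll press 2 mm down while sliding back, so that friction at the foot rights it.

Request:
{"name": "drive_tool", "arguments": {"plan": [{"rx": 0, "ry": 0, "rz": 0, "x": 0.003, "y": 0, "z": 0.001, "fingers": 0.38}, {"rx": 0, "ry": 0, "rz": 0, "x": 0.007, "y": 0, "z": 0.002, "fingers": 0.38}, {"rx": 0, "ry": 0, "rz": 0, "x": 0.012, "y": 0, "z": 0.002, "fingers": 0.38}, {"rx": 0, "ry": 0, "rz": 0, "x": 0.016, "y": 0, "z": 0.002, "fingers": 0.38}], "squeeze": 3}}

```text
time: 7.52
ee_pos: [0.5985, -0.0383, 0.0832]
eef_rot: [-0.018, 1.0, 0.0, 0.0]
ft_force: [1.5, -0.0, 1.0]
width: 0.0357
```

```bash
python3 tilt.py 6
```

```text
tilt deg 12.1 zmin 0.0085 x@34 0.5738 n 430 resid 0.0004
t 7.58 p [ 0.5981 -0.0383  0.0831] width 0.0358 F [0.1 0.  0.9] rot [ 0.     -0.0001  0.    ]
```

Righting as expected: 24.6° down to 12.1°. Continuing the same way.

Request:
{"name": "drive_tool", "arguments": {"plan": [{"rx": 0, "ry": 0, "rz": 0, "x": 0.004, "y": 0, "z": 0, "fingers": 0.38}, {"rx": 0, "ry": 0, "rz": 0, "x": 0.008, "y": 0, "z": 0.001, "fingers": 0.38}, {"rx": 0, "ry": 0, "rz": 0, "x": 0.012, "y": 0, "z": 0.001, "fingers": 0.38}, {"rx": 0, "ry": 0, "rz": 0, "x": 0.016, "y": 0, "z": 0.001, "fingers": 0.38}], "squeeze": 3}}

```text
time: 8.07
ee_pos: [0.5824, -0.0389, 0.0821]
eef_rot: [-0.018, 1.0, 0.0, -0.0]
ft_force: [0.5, 0.5, 0.2]
width: 0.036
```

```bash
python3 tilt.py 7
```

```text
tilt deg 7.5 zmin 0.0066 x@34 0.5591 n 391 resid 0.0004
t 8.12 p [ 0.5821 -0.0389  0.0821] width 0.0362 F [ 1.  -0.1  0.5] rot [ 0.     -0.0001  0.    ]
```

View pics/w7.png

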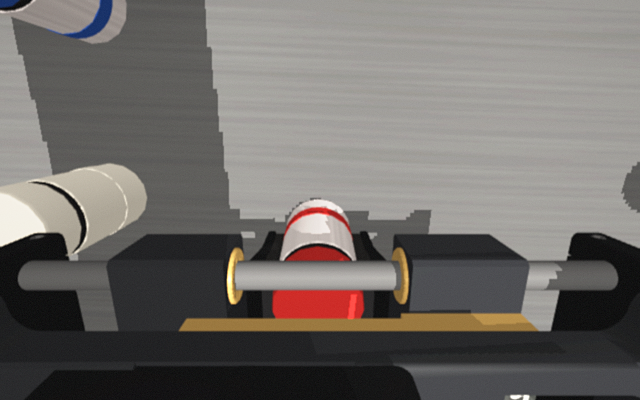

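Request:
{"name": "drive_tool", "arguments": {"plan": [{"rx": 0, "ry": 0, "rz": 0, "x": 0.003, "y": 0, "z": 0.001, "fingers": 0.38}, {"rx": 0, "ry": 0, "rz": 0, "x": 0.007, "y": 0, "z": 0.002, "fingers": 0.38}, {"rx": 0, "ry": 0, "rz": 0, "x": 0.011, "y": 0, "z": 0.002, "fingers": 0.38}, {"rx": 0, "ry": 0, "rz": 0, "x": 0.015, "y": 0, "z": 0.002, "fingers": 0.38}], "squeeze": 3}}

```text
time: 8.62
ee_pos: [0.5674, -0.0394, 0.0801]
eef_rot: [-0.018, 1.0, 0.0, -0.0]
ft_force: [0.3, 0.4, -0.0]
width: 0.0356
```

```bash
python3 tilt.py 8
```

```text
tilt deg 0.6 zmin 0.0067 x@34 0.5456 n 307 resid 0.0004
t 8.68 p [ 0.567  -0.0394  0.0801] width 0.0356 F [0.6 0.2 0.9] rot [ 0.     -0.0001  0.    ]
```

Upright again (0.6°). Next I open gently, back off 50 mm, and form a two-finger pusher with a gap of about 12 mm. It centres itself on the cylinder and stays clear of the lips.

Request:
{"name": "drive_tool", "arguments": {"plan": [{"rx": 0, "ry": 0, "rz": 0, "x": 0, "y": 0, "z": 0, "fingers": 0.5}, {"rx": 0, "ry": 0, "rz": 0, "x": 0, "y": 0, "z": 0, "fingers": 0.65}, {"rx": 0, "ry": 0, "rz": 0, "x": 0, "y": 0, "z": 0, "fingers": 0.65}, {"rx": 0, "ry": 0, "rz": 0, "x": 0.015, "y": 0, "z": 0, "fingers": 0.65}, {"rx": 0, "ry": 0, "rz": 0, "x": 0.035, "y": 0, "z": 0, "fingers": 0.65}, {"rx": 0, "ry": 0, "rz": 0, "x": 0.055, "y": 0, "z": 0, "fingers": 0.65}, {"rx": 0, "ry": 0, "rz": 0, "x": 0.055, "y": 0, "z": 0, "fingers": 0.4}, {"rx": 0, "ry": 0, "rz": 0, "x": 0.055, "y": 0, "z": 0, "fingers": 0.14}, {"rx": 0, "ry": 0, "rz": 0, "x": 0.055, "y": 0, "z": 0, "fingers": 0.14}, {"rx": 0, "ry": 0, "rz": 0, "x": 0.055, "y": 0, "z": 0, "fingers": 0.14}], "squeeze": 20}}

```text
time: 9.93
ee_pos: [0.5133, -0.0413, 0.0802]
eef_rot: [-0.018, 1.0, -0.0, 0.0]
ft_force: [-0.1, -0.0, 0.7]
width: 0.0242
```

```bash
python3 m.py 9; python3 wr.py 9; python3 -c "
from h import *
go()"
```

```text
scene red [311.9 217.4] 186 [ 0.565  -0.0412  0.0676] [ 0.5637 -0.0415  0.0673] [0.0365 0.0331 0.0078]
scene red [325.8 268.9] 244 [ 0.6971 -0.0344  0.0597] [ 0.6967 -0.0342  0.0595] [0.0274 0.0435 0.0075]
scene blue [258.9 190.5] 163 [ 0.4651 -0.1563  0.0675] [ 0.4636 -0.1567  0.0672] [0.0336 0.033  0.008 ]
scene blue [360.5 261.5] 230 [0.6944 0.0449 0.0598] [0.6937 0.0454 0.0598] [0.0274 0.0432 0.0073]
scene green [388.3 240.4] 75 [0.6541 0.12   0.0665] [0.6565 0.1218 0.066 ] [0.0305 0.0281 0.0071]
scene green [387.9 258.1] 16 [0.6978 0.1071 0.0583] [0.6945 0.1099 0.058 ] [0.0207 0.0132 0.0045]
scene green [400.2 258.2] 13 [0.7031 0.1343 0.0579] [0.7029 0.1334 0.057 ] [0.0024 0.0238 0.0063]
scene yellow [287.2 260.7] 215 [ 0.664  -0.1149  0.0678] [ 0.6638 -0.1146  0.0674] [0.0347 0.0335 0.0081]
scene yellow [290.3 276.6] 257 [ 0.6999 -0.1139  0.0597] [ 0.6997 -0.114   0.0597] [0.029  0.0441 0.0078]
top red [332.3 153.3] 147 [ 0.6941 -0.0351  0.0602] [ 0.6937 -0.0354  0.062 ] [0.026  0.0415 0.0101]
top blue [303.3 154.9] 144 [0.6908 0.0449 0.0604] [0.6919 0.0445 0.0624] [0.0263 0.0416 0.0106]
top blue [379.1 237.5] 136 [ 0.4618 -0.1568  0.0695] [ 0.4627 -0.1567  0.0704] [0.0323 0.0326 0.0089]
top green [274.6 156.4] 136 [0.6881 0.1239 0.06  ] [0.688  0.1244 0.0619] [0.0255 0.0417 0.0104]
top green [275.1 168.6] 117 [0.6527 0.1232 0.0684] [0.653  0.1225 0.07  ] [0.0307 0.0277 0.0106]
top yellow [361.7 157.7] 308 [ 0.6647 -0.115   0.068 ] [ 0.6757 -0.1135  0.0688] [0.062  0.0383 0.0098]
red [317.5 307.5] 294 [ 0.5451 -0.0413  0.0187] [ 0.5351 -0.0411  0.0364] [0.0277 0.0225 0.0446]
blue [ 30.9 162.1] 5939 [ 0.4619 -0.1442  0.068 ] [ 0.4614 -0.1459  0.0674] [0.0344 0.0183 0.008 ]
blue [120.1 145. ] 565 [ 0.4589 -0.1411  0.0178] [ 0.4605 -0.1447  0.018 ] [0.0333 0.0157 0.0074]
t 10.07 p [ 0.513  -0.0413  0.0802] width 0.0155 F [-0.2 -0.8  1.4] rot [-0. -0.  0.]
```

View pics/crop_scene9.png

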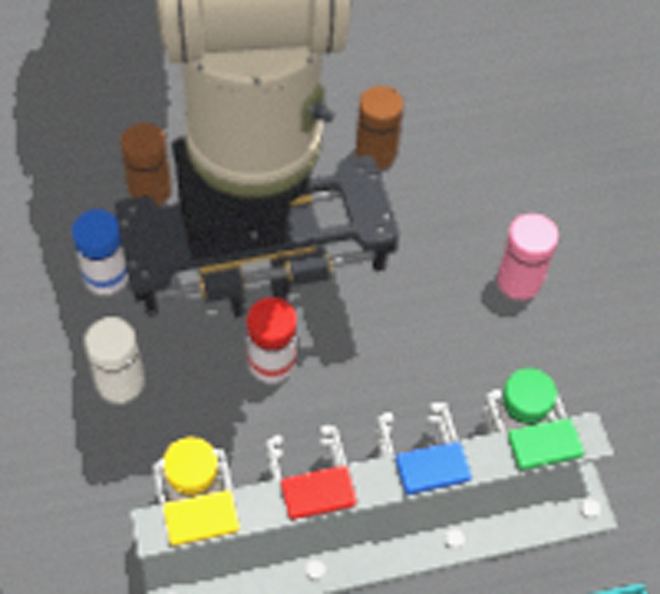

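View pics/w9.png

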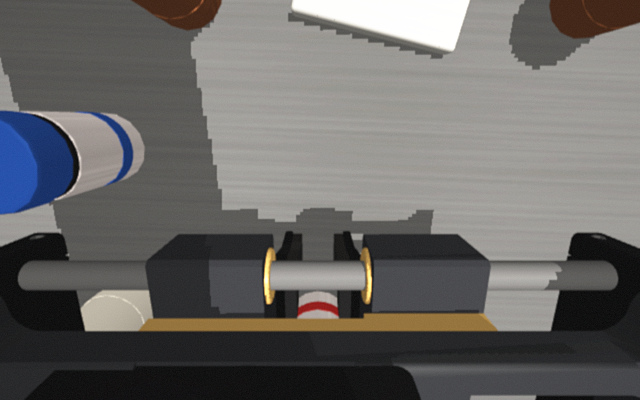

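Red stands upright with its cap on at (0.564, -0.041), and the finger gap is closing to 12 mm. Fitting the canister line gives a rack yaw of about 2.5°, the red seat at (0.660, -0.036) and the blue seat at (0.657, 0.044).

```bash
cat > seat.py <<'E'
from h import *
import sys
a=np.radians(2.5);X=np.array([np.cos(a),np.sin(a)])
S=dict(red=np.array([.6600,-.0361]),blue=np.array([.6568,.0438]))[sys.argv[1]]
for d in sys.argv[2:]: print(d); go((*(S-float(d)/1000*X),.080),yaw=92.5)
E
python3 seat.py red 80 56.5
```

```text
80
t 10.07 p [ 0.513  -0.0413  0.0802] width 0.0155 F [-0.2 -0.8  1.4] rot [-0.     -0.     -0.0013]
(np.float64(0.5800761422734514), np.float64(-0.03958955098922688), 0.08) -> [-0.0671 -0.0006  0.0002]
56.5
t 10.07 p [ 0.513  -0.0413  0.0802] width 0.0155 F [-0.2 -0.8  1.4] rot [-0.     -0.     -0.0013]
(np.float64(0.603553775480625), np.float64(-0.038564495386141484), 0.08) -> [-0.0906 -0.0004  0.0002]
```

Request:
{"name": "drive_tool", "arguments": {"plan": [{"rx": 0, "ry": 0, "rz": -0.0013, "x": -0.008, "y": 0, "z": 0, "fingers": 0.14}, {"rx": 0, "ry": 0, "rz": -0.0013, "x": -0.016, "y": 0, "z": 0, "fingers": 0.14}, {"rx": 0, "ry": 0, "rz": -0.0013, "x": -0.021, "y": 0, "z": 0, "fingers": 0.14}, {"rx": 0, "ry": 0, "rz": -0.0013, "x": -0.025, "y": 0, "z": 0, "fingers": 0.14}, {"rx": 0, "ry": 0, "rz": -0.0013, "x": -0.03, "y": 0, "z": 0, "fingers": 0.14}, {"rx": 0, "ry": 0, "rz": -0.0013, "x": -0.036, "y": 0, "z": 0, "fingers": 0.14}, {"rx": 0, "ry": 0, "rz": -0.0013, "x": -0.043, "y": 0, "z": 0, "fingers": 0.14}, {"rx": 0, "ry": 0, "rz": -0.0013, "x": -0.05, "y": 0, "z": 0, "fingers": 0.14}, {"rx": 0, "ry": 0, "rz": -0.0013, "x": -0.057, "y": 0, "z": 0, "fingers": 0.14}, {"rx": 0, "ry": 0, "rz": -0.0013, "x": -0.062, "y": 0, "z": 0, "fingers": 0.14}, {"rx": 0, "ry": 0, "rz": -0.0013, "x": -0.062, "y": 0, "z": 0, "fingers": 0.14}], "squeeze": 20}}

```text
time: 11.45
ee_pos: [0.5752, -0.0391, 0.0802]
eef_rot: [-0.022, 1.0, -0.0, 0.0]
ft_force: [0.1, -0.2, 0.3]
width: 0.0125
```

```bash
python3 m.py 10|grep red; python3 wr.py 10|grep red;python3 seat.py red 56.5
```

```text
scene red [316.2 233.6] 141 [ 0.6094 -0.0387  0.0681] [ 0.6085 -0.0399  0.0785] [0.0235 0.0321 0.03  ]
scene red [325.8 268.9] 247 [ 0.697  -0.0346  0.0597] [ 0.6965 -0.0346  0.0594] [0.0283 0.0441 0.007 ]
top red [332.3 153.3] 147 [ 0.6944 -0.035   0.0604] [ 0.6939 -0.0354  0.0618] [0.0255 0.0415 0.0095]
red [317.6 313.1] 259 [ 0.5847 -0.0397  0.0562] [ 0.5845 -0.0398  0.0563] [0.0036 0.0123 0.0076]
56.5
t 11.6 p [ 0.5748 -0.0391  0.0803] width 0.0121 F [ 0.4 -0.1 -0.1] rot [ 0.      0.     -0.0001]
(np.float64(0.603553775480625), np.float64(-0.038564495386141484), 0.08) -> [-0.0288 -0.0007  0.0003]
```

View pics/crop_scene10.png

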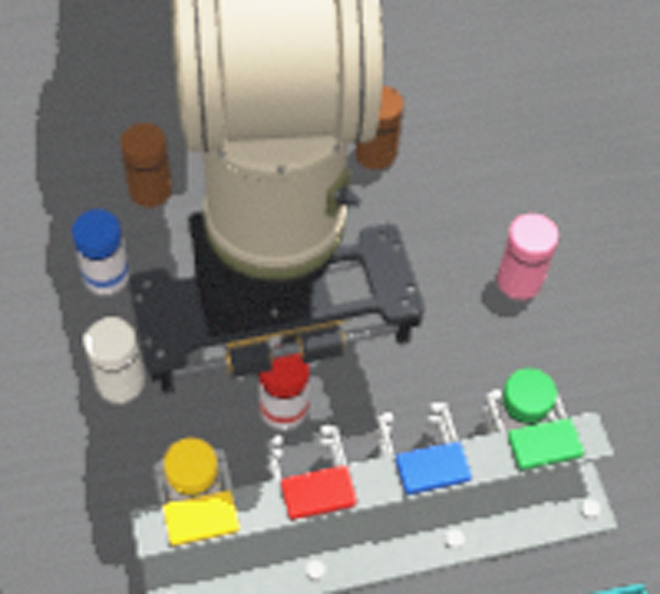

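View pics/w10.png

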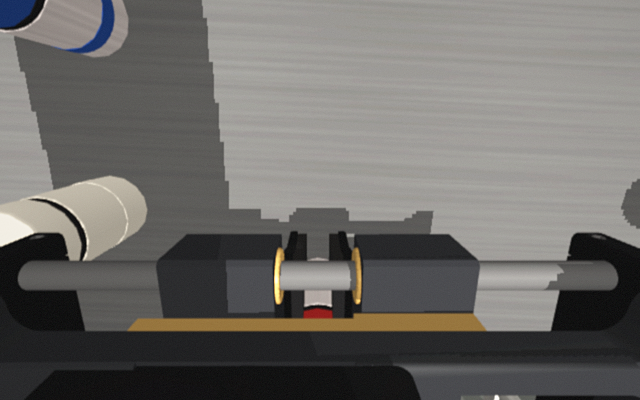

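Red is being pushed upright (centre near 0.6025, -0.039) straight toward its clip, with the cap on. I continue to the lips and then in, watching the force.

Request:
{"name": "drive_tool", "arguments": {"plan": [{"rx": 0, "ry": 0, "rz": 0, "x": -0.005, "y": 0, "z": 0, "fingers": 0.14}, {"rx": 0, "ry": 0, "rz": 0, "x": -0.011, "y": 0, "z": 0, "fingers": 0.14}, {"rx": 0, "ry": 0, "rz": 0, "x": -0.018, "y": 0, "z": 0, "fingers": 0.14}, {"rx": 0, "ry": 0, "rz": 0, "x": -0.025, "y": 0, "z": 0, "fingers": 0.14}, {"rx": 0, "ry": 0, "rz": 0, "x": -0.03, "y": 0, "z": 0, "fingers": 0.14}, {"rx": 0, "ry": 0, "rz": 0, "x": -0.034, "y": 0, "z": 0, "fingers": 0.14}, {"rx": 0, "ry": 0, "rz": 0, "x": -0.038, "y": 0, "z": 0, "fingers": 0.14}], "squeeze": 20}}

```text
time: 12.48
ee_pos: [0.6116, -0.037, 0.08]
eef_rot: [-0.022, 1.0, 0.001, -0.002]
ft_force: [-6.9, 2.9, 5.3]
width: 0.0124
```

```bash
python3 m.py 11|grep red; python3 wr.py 11|grep red;python3 seat.py red 27.7
```

```text
scene red [320.2 247.5] 131 [ 0.646  -0.0362  0.068 ] [ 0.6454 -0.0372  0.0789] [0.0216 0.0324 0.0307]
scene red [325.9 268.8] 245 [ 0.697  -0.0346  0.0596] [ 0.6961 -0.0343  0.0594] [0.0283 0.0439 0.0077]
red [317.8 312.1] 314 [ 0.6207 -0.0375  0.0572] [ 0.6203 -0.0376  0.0575] [0.0036 0.0123 0.008 ]
27.7
t 12.62 p [ 0.612 -0.037  0.08 ] width 0.0123 F [-7.   1.1  4. ] rot [ 0.0001 -0.0004 -0.    ]
(np.float64(0.6323263642621826), np.float64(-0.03730825703001981), 0.08) -> [-0.0203 -0.0012 -0.0001]
```

View pics/crop_scene11.png

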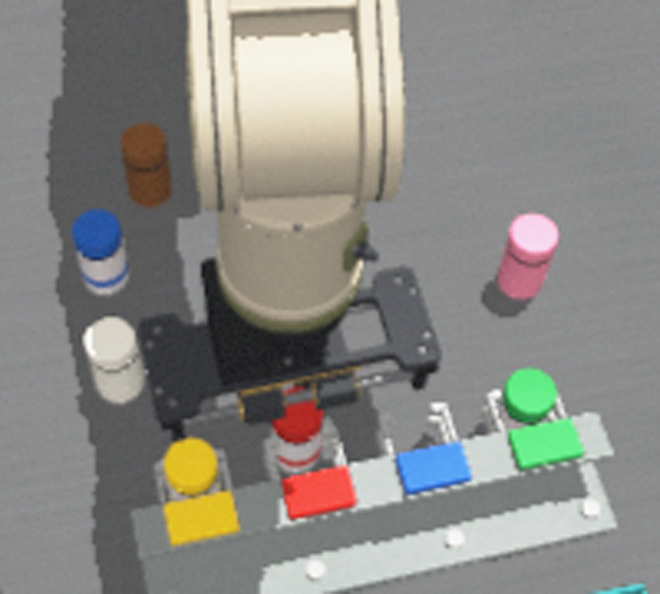

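The canister is entering the lips with about 7 N. Pushing home.

Request:
{"name": "drive_tool", "arguments": {"plan": [{"rx": 0, "ry": 0, "rz": 0, "x": -0.004, "y": 0, "z": 0, "fingers": 0.14}, {"rx": 0, "ry": 0, "rz": 0, "x": -0.008, "y": 0, "z": 0, "fingers": 0.14}, {"rx": 0, "ry": 0, "rz": 0, "x": -0.012, "y": 0, "z": 0, "fingers": 0.14}, {"rx": 0, "ry": 0, "rz": 0, "x": -0.015, "y": 0, "z": 0, "fingers": 0.14}, {"rx": 0, "ry": 0, "rz": 0, "x": -0.018, "y": 0, "z": 0, "fingers": 0.14}], "squeeze": 20}}

```text
time: 13.25
ee_pos: [0.6313, -0.0368, 0.0804]
eef_rot: [-0.022, 1.0, -0.0, 0.0]
ft_force: [-0.7, 0.5, 0.3]
width: 0.012
```

```bash
python3 m.py 12|grep red; python3 wr.py 12|grep red;python3 seat.py red 27.7
```

```text
scene red [324.9 264.1] 376 [ 0.6698 -0.0348  0.0669] [ 0.6803 -0.0344  0.0664] [0.0524 0.0387 0.0085]
red [318.4 313.2] 248 [ 0.6413 -0.037   0.0562] [ 0.6413 -0.0374  0.0563] [0.0038 0.0122 0.0072]
27.7
t 13.4 p [ 0.631  -0.0368  0.0802] width 0.012 F [ 0.1  0.  -1.1] rot [-0.      0.0001 -0.0001]
(np.float64(0.6323263642621826), np.float64(-0.03730825703001981), 0.08) -> [-0.0013 -0.0006  0.0002]
```

View pics/crop_scene12.png

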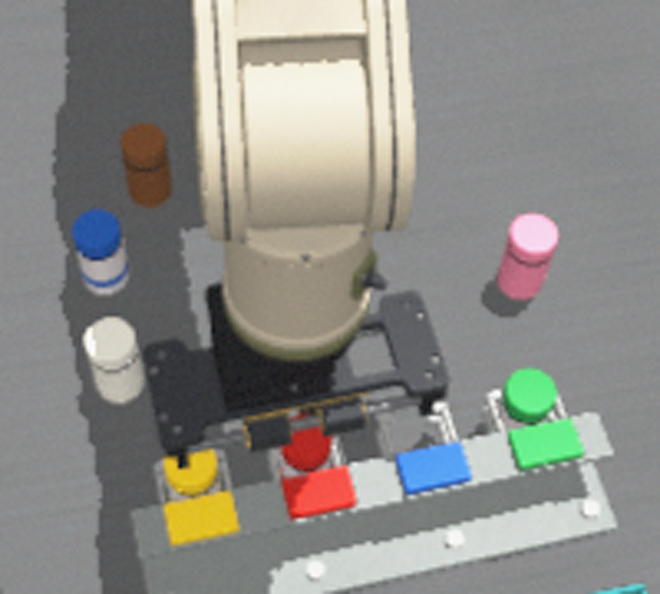

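The force fell to zero, so it has snapped in. I'll nudge 3 mm further to feel the hard stop, then back off.

Request:
{"name": "drive_tool", "arguments": {"plan": [{"rx": 0, "ry": 0, "rz": 0, "x": -0.0015, "y": 0, "z": 0, "fingers": 0.14}, {"rx": 0, "ry": 0, "rz": 0, "x": -0.003, "y": 0, "z": 0, "fingers": 0.14}, {"rx": 0, "ry": 0, "rz": 0, "x": -0.003, "y": 0, "z": 0, "fingers": 0.14}], "squeeze": 20}}

```text
time: 13.78
ee_pos: [0.6327, -0.0366, 0.08]
eef_rot: [-0.022, 1.0, 0.0, -0.001]
ft_force: [-7.1, 0.6, 3.9]
width: 0.0119
```

Request:
{"name": "drive_tool", "arguments": {"plan": [{"rx": 0, "ry": 0, "rz": 0, "x": 0.005, "y": 0, "z": 0, "fingers": 0.14}, {"rx": 0, "ry": 0, "rz": 0, "x": 0.03, "y": 0, "z": 0, "fingers": 0.14}, {"rx": 0, "ry": 0, "rz": 0, "x": 0.06, "y": 0, "z": 0, "fingers": 0.14}, {"rx": 0, "ry": 0, "rz": 0, "x": 0.09, "y": 0, "z": -0.03, "fingers": 0.14}, {"rx": 0, "ry": 0, "rz": 0, "x": 0.12, "y": 0, "z": -0.07, "fingers": 0.5}, {"rx": 0, "ry": 0, "rz": 0, "x": 0.13, "y": 0, "z": -0.11, "fingers": 1}, {"rx": 0, "ry": 0, "rz": 0, "x": 0.13, "y": 0, "z": -0.11, "fingers": 1}]}}

```text
time: 14.65
ee_pos: [0.505, -0.0423, 0.1935]
eef_rot: [-0.022, 1.0, 0.001, 0.003]
ft_force: [0.4, 0.1, -0.7]
width: 0.0346
```

```bash
python3 m.py 13; python3 -c "
from h import *
go((.463,-.1565,.17),(.463,-.1565,.083))"
```

```text
scene red [324.2 262. ] 447 [ 0.6627 -0.0357  0.0675] [ 0.6763 -0.0364  0.0674] [0.0652 0.032  0.0095]
scene blue [258.8 190.5] 162 [ 0.4653 -0.1565  0.0675] [ 0.4652 -0.1567  0.0677] [0.0342 0.033  0.007 ]
scene blue [360.6 261.5] 231 [0.6946 0.0449 0.0598] [0.6939 0.0457 0.0599] [0.0279 0.0433 0.0086]
scene green [387.8 241.5] 61 [0.6575 0.118  0.066 ] [0.6558 0.1206 0.0655] [0.0316 0.0266 0.0066]
scene green [400.3 258.2] 12 [0.7034 0.1343 0.0584] [0.7033 0.1333 0.0587] [0.0019 0.024  0.004 ]
scene yellow [287.2 260.7] 220 [ 0.6639 -0.1151  0.0678] [ 0.6627 -0.1146  0.0673] [0.0348 0.0335 0.0072]
scene yellow [290.2 276.6] 259 [ 0.6998 -0.1143  0.0597] [ 0.6994 -0.114   0.0599] [0.0286 0.0441 0.0081]
top red [332.7 159.3] 292 [ 0.6625 -0.0359  0.0676] [ 0.6743 -0.0354  0.0695] [0.0613 0.036  0.0115]
top blue [303.4 154.9] 141 [0.6911 0.0452 0.0598] [0.6919 0.0445 0.0606] [0.0259 0.0416 0.0081]
top blue [379.1 237.8] 129 [ 0.4615 -0.1573  0.0687] [ 0.4614 -0.1565  0.0703] [0.0296 0.033  0.0104]
top green [274.6 156.4] 137 [0.6891 0.1246 0.0606] [0.6889 0.1245 0.0613] [0.0228 0.0418 0.0082]
top green [275.2 168.6] 117 [0.6534 0.1229 0.0682] [0.6532 0.1223 0.0694] [0.031  0.0282 0.0092]
top yellow [361.7 157.7] 310 [ 0.6669 -0.1146  0.0675] [ 0.6776 -0.1148  0.0691] [0.0645 0.041  0.0112]
t 14.75 p [ 0.5041 -0.042   0.1904] width 0.0426 F [-0.6 -0.3 -0.9] rot [0.0001 0.0002 0.0014]
(0.463, -0.1565, 0.17) -> [ 0.046  -0.1126  0.0203]
(0.463, -0.1565, 0.083) -> [ 0.0462 -0.1126  0.1073]
```

View pics/crop_scene13.png

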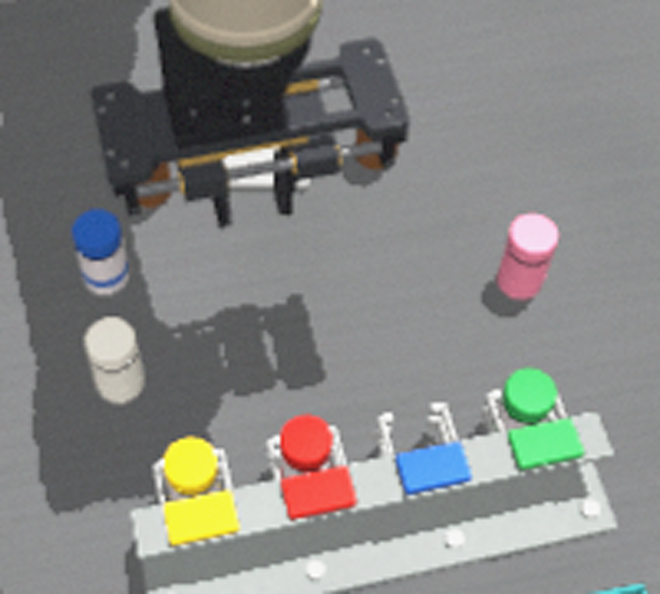

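Red is home: it reached the hard stop at 7 N, and its cap centre lies on the yellow-green line at about (0.661, -0.036). The other things are unmoved.

For blue, I'll turn the jaws along the slide direction (about 63°), so the rear finger pushes and the canister cannot pivot.

Request:
{"name": "drive_tool", "arguments": {"plan": [{"rx": 0, "ry": 0, "rz": 0.027, "x": 0.015, "y": -0.038, "z": 0.005, "fingers": 1}, {"rx": 0, "ry": 0, "rz": 0.054, "x": 0.03, "y": -0.076, "z": 0.01, "fingers": 1}, {"rx": 0, "ry": 0, "rz": 0.082, "x": 0.046, "y": -0.113, "z": 0.02, "fingers": 1}, {"rx": 0, "ry": 0, "rz": 0.082, "x": 0.046, "y": -0.113, "z": 0.02, "fingers": 1}, {"rx": 0, "ry": 0, "rz": 0.082, "x": 0.046, "y": -0.113, "z": 0.02, "fingers": 1}, {"rx": 0, "ry": 0, "rz": 0.082, "x": 0.046, "y": -0.113, "z": 0.02, "fingers": 1}], "squeeze": 4}}

```text
time: 15.5
ee_pos: [0.4633, -0.156, 0.17]
eef_rot: [0.232, 0.973, 0.0, -0.0]
ft_force: [-0.6, -0.0, -0.0]
width: 0.0867
```

```bash
python3 wr.py 14;  python3 -c "
from h import *
go((.463,-.1565,.17),(.463,-.1565,.083),yaw=63.3)"
```

```text
blue [317.6 223.4] 2289 [ 0.4604 -0.1555  0.0688] [ 0.4614 -0.1557  0.0673] [0.0353 0.0348 0.0071]
yellow [452.7 397.6] 18 [ 0.6405 -0.1263  0.0621] [ 0.5782 -0.1265  0.1143] [0.1458 0.0048 0.1223]
t 15.55 p [ 0.4633 -0.1561  0.1701] width 0.0867 F [-0.6 -0.   0.7] rot [ 0.     -0.     -0.0005]
(0.463, -0.1565, 0.17) -> [ 0.0001 -0.0005  0.0001]
(0.463, -0.1565, 0.083) -> [ 0.0001 -0.0005  0.0871]
```

View pics/w14.png

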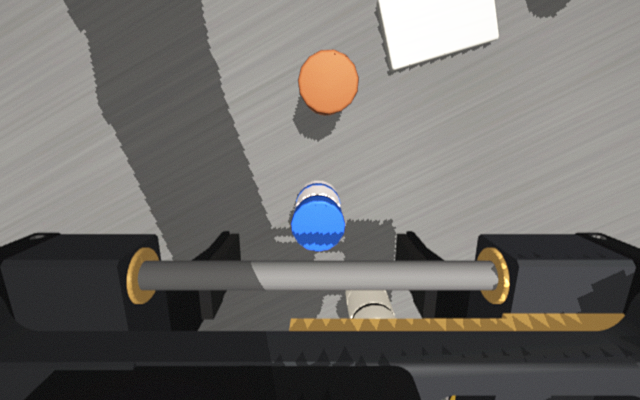

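The wrist view shows the blue cap at (318,223), centred between the fingers. Brown (328,80) and white (370,305) are clear. I descend and close softly.

Request:
{"name": "drive_tool", "arguments": {"plan": [{"rx": 0, "ry": 0, "rz": 0, "x": 0.001, "y": 0, "z": 0.04, "fingers": 1}, {"rx": 0, "ry": 0, "rz": 0, "x": 0.001, "y": 0, "z": 0.075, "fingers": 1}, {"rx": 0, "ry": 0, "rz": 0, "x": 0.001, "y": 0, "z": 0.088, "fingers": 1}, {"rx": 0, "ry": 0, "rz": 0, "x": 0.001, "y": 0, "z": 0.088, "fingers": 0.8}, {"rx": 0, "ry": 0, "rz": 0, "x": 0.001, "y": 0, "z": 0.088, "fingers": 0.65}, {"rx": 0, "ry": 0, "rz": 0, "x": 0.001, "y": 0, "z": 0.088, "fingers": 0.5}, {"rx": 0, "ry": 0, "rz": 0, "x": 0.001, "y": 0, "z": 0.088, "fingers": 0.43}, {"rx": 0, "ry": 0, "rz": 0, "x": 0.001, "y": 0, "z": 0.088, "fingers": 0.43}, {"rx": 0, "ry": 0, "rz": 0, "x": 0.001, "y": 0, "z": 0.088, "fingers": 0.43}], "squeeze": 4}}

```text
time: 16.68
ee_pos: [0.462, -0.1566, 0.0823]
eef_rot: [0.234, 0.972, 0.0, 0.0]
ft_force: [-0.9, -0.4, 0.0]
width: 0.0397
```

```bash
python3 wr.py 15|grep blue;  python3 -c "
from h import *
go((.562,.0397,.082),yaw=63.3)"
```

```text
blue [318.2 223.1] 170 [ 0.4472 -0.1497  0.0173] [ 0.4521 -0.1523  0.0177] [0.018  0.0285 0.0076]
blue [320.5 254. ] 591 [ 0.4463 -0.1483  0.0614] [ 0.4486 -0.1492  0.0621] [0.0107 0.0191 0.0085]
blue [321.  303.9] 2387 [ 0.4611 -0.1558  0.0689] [ 0.4616 -0.156   0.0686] [0.0254 0.0344 0.0048]
t 16.73 p [ 0.462  -0.1566  0.0823] width 0.039 F [-0.7  0.2  0.4] rot [ 0.     -0.     -0.0009]
(0.562, 0.0397, 0.082) -> [1.000e-04 2.203e-01 3.000e-04]
```

View pics/w15.png

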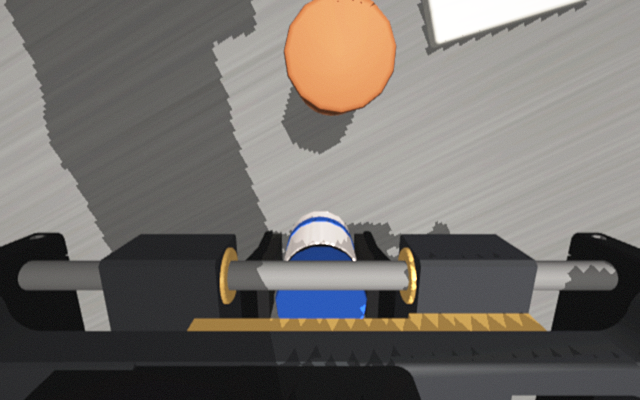

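The blue canister is caged and upright. Next, a light grip and a slide of 220 mm along the jaw axis.

Request:
{"name": "drive_tool", "arguments": {"plan": [{"rx": 0, "ry": 0, "rz": 0, "x": 0, "y": 0, "z": 0, "fingers": 0.39}, {"rx": 0, "ry": 0, "rz": 0, "x": 0, "y": 0.006, "z": 0, "fingers": 0.39}, {"rx": 0, "ry": 0, "rz": 0, "x": 0, "y": 0.017, "z": 0, "fingers": 0.39}, {"rx": 0, "ry": 0, "rz": 0, "x": 0, "y": 0.03, "z": 0, "fingers": 0.39}, {"rx": 0, "ry": 0, "rz": 0, "x": 0, "y": 0.043, "z": 0, "fingers": 0.39}, {"rx": 0, "ry": 0, "rz": 0, "x": 0, "y": 0.056, "z": 0, "fingers": 0.39}, {"rx": 0, "ry": 0, "rz": 0, "x": 0, "y": 0.068, "z": 0, "fingers": 0.39}, {"rx": 0, "ry": 0, "rz": 0, "x": 0, "y": 0.075, "z": 0, "fingers": 0.39}], "squeeze": 3}}

```text
time: 17.73
ee_pos: [0.4964, -0.089, 0.0822]
eef_rot: [0.233, 0.972, 0.0, -0.0]
ft_force: [-1.6, -3.0, 4.0]
width: 0.0359
```

```bash
python3 m.py 16 | grep blue; python3 wr.py 16|grep blue;  python3 -c "
from h import *
go((.562,.0397,.082),yaw=63.3)"
```

```text
scene blue [286.  197.4] 22 [ 0.5009 -0.0936  0.0671] [ 0.5006 -0.0936  0.0679] [0.0148 0.0236 0.0058]
scene blue [285.9 203.5] 19 [ 0.5118 -0.0964  0.0589] [ 0.5111 -0.0946  0.0596] [0.0061 0.0164 0.0083]
scene blue [360.5 261.5] 231 [0.6944 0.0449 0.0598] [0.694  0.0451 0.0596] [0.0281 0.0425 0.0072]
top blue [303.3 154.9] 143 [0.6913 0.0454 0.06  ] [0.6919 0.0445 0.0607] [0.026  0.0414 0.0084]
blue [317.3 223. ] 183 [ 0.4816 -0.0821  0.0173] [ 0.4863 -0.0852  0.0176] [0.018  0.0283 0.0071]
blue [317.6 254. ] 592 [ 0.4804 -0.0813  0.0613] [ 0.4824 -0.0824  0.0621] [0.0102 0.0187 0.0086]
blue [317.5 303.9] 2393 [ 0.4952 -0.0889  0.0689] [ 0.4954 -0.0891  0.0676] [0.025  0.0344 0.0066]
t 17.88 p [ 0.4965 -0.0889  0.0823] width 0.0363 F [0.4 1.  1.3] rot [ 0.0002  0.     -0.0008]
(0.562, 0.0397, 0.082) -> [-0.      0.1443  0.0004]
```

View pics/w16.png

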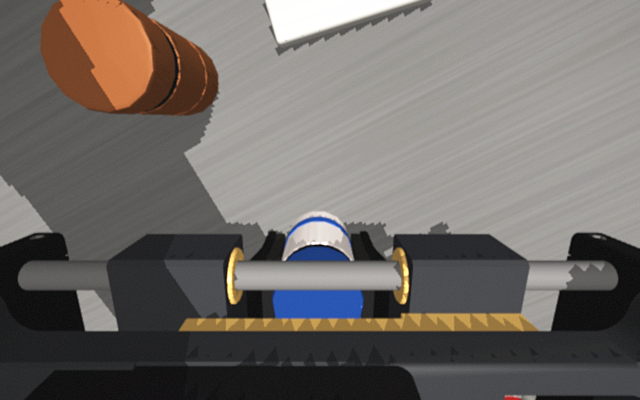

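Upright, with the band still at z 0.0175 and no tilt. Continuing.

Request:
{"name": "drive_tool", "arguments": {"plan": [{"rx": 0, "ry": 0, "rz": 0, "x": 0, "y": 0.006, "z": 0, "fingers": 0.39}, {"rx": 0, "ry": 0, "rz": 0, "x": 0, "y": 0.018, "z": 0, "fingers": 0.39}, {"rx": 0, "ry": 0, "rz": 0, "x": 0, "y": 0.033, "z": 0, "fingers": 0.39}, {"rx": 0, "ry": 0, "rz": 0, "x": 0, "y": 0.048, "z": 0, "fingers": 0.39}, {"rx": 0, "ry": 0, "rz": 0, "x": 0, "y": 0.063, "z": 0, "fingers": 0.39}, {"rx": 0, "ry": 0, "rz": 0, "x": 0, "y": 0.078, "z": 0, "fingers": 0.39}, {"rx": 0, "ry": 0, "rz": 0, "x": 0, "y": 0.093, "z": 0, "fingers": 0.39}, {"rx": 0, "ry": 0, "rz": 0, "x": 0, "y": 0.108, "z": 0, "fingers": 0.39}, {"rx": 0, "ry": 0, "rz": 0, "x": 0, "y": 0.123, "z": 0, "fingers": 0.39}, {"rx": 0, "ry": 0, "rz": 0, "x": 0, "y": 0.136, "z": 0, "fingers": 0.39}, {"rx": 0, "ry": 0, "rz": 0, "x": 0, "y": 0.144, "z": 0, "fingers": 0.39}, {"rx": 0, "ry": 0, "rz": 0, "x": 0, "y": 0.144, "z": 0, "fingers": 0.39}], "squeeze": 3}}

```text
time: 19.38
ee_pos: [0.562, 0.0399, 0.0822]
eef_rot: [0.233, 0.972, 0.001, 0.0]
ft_force: [1.9, 1.7, 0.7]
width: 0.0358
```

```bash
python3 wr.py 17|grep blue;  python3 -c "
from h import *
go((.562,.0397,.082),yaw=63.3)"
```

```text
blue [317.1 223.1] 183 [0.547  0.0463 0.0174] [0.5515 0.0435 0.0176] [0.0177 0.0281 0.0075]
blue [317.6 254. ] 583 [0.5459 0.0472 0.0613] [0.5481 0.0461 0.0619] [0.0106 0.0195 0.0081]
blue [317.4 303.9] 2399 [0.5605 0.0396 0.0689] [0.5609 0.0394 0.0674] [0.0251 0.0345 0.0067]
t 19.43 p [0.5619 0.0397 0.0822] width 0.0358 F [1.  0.6 1.7] rot [ 0.0003  0.     -0.0008]
(0.562, 0.0397, 0.082) -> [-0.0001  0.0001  0.0002]
```

View pics/w17.png

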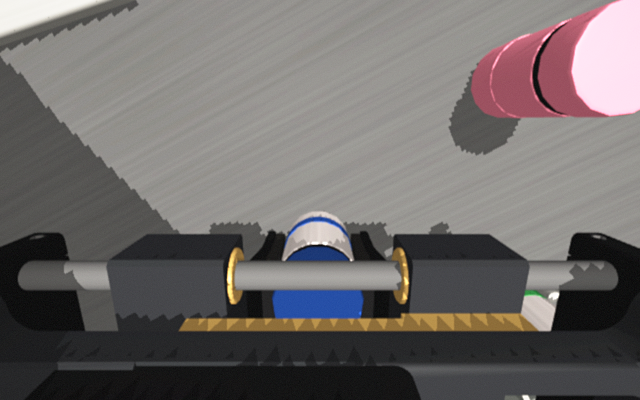

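Blue is at (0.562, 0.040), upright. I release, lift straight off, turn to 92.5°, and come down behind it.

Request:
{"name": "drive_tool", "arguments": {"plan": [{"rx": 0, "ry": 0, "rz": 0, "x": 0, "y": 0, "z": 0, "fingers": 0.5}, {"rx": 0, "ry": 0, "rz": 0, "x": 0, "y": 0, "z": 0, "fingers": 0.7}, {"rx": 0, "ry": 0, "rz": 0, "x": 0, "y": 0, "z": 0, "fingers": 0.8}, {"rx": 0, "ry": 0, "rz": 0, "x": 0, "y": 0, "z": 0, "fingers": 0.8}, {"rx": 0, "ry": 0, "rz": 0, "x": 0, "y": 0, "z": -0.02, "fingers": 0.8}, {"rx": 0, "ry": 0, "rz": 0, "x": 0, "y": 0, "z": -0.06, "fingers": 0.8}, {"rx": 0, "ry": 0, "rz": 0, "x": 0, "y": 0, "z": -0.1, "fingers": 0.8}, {"rx": 0, "ry": 0, "rz": 0, "x": 0, "y": 0, "z": -0.1, "fingers": 0.5}], "squeeze": 20}}

```text
time: 20.42
ee_pos: [0.5631, 0.0385, 0.1854]
eef_rot: [0.234, 0.972, 0.001, 0.002]
ft_force: [-0.1, 1.0, -0.9]
width: 0.0649
```

```bash
python3 m.py 18;python3 wr.py 18|grep blue;  python3 seat.py blue 148;  python3 -c "
from h import *
"
```

```text
scene red [324.2 262. ] 448 [ 0.6623 -0.0358  0.0676] [ 0.6746 -0.0358  0.0666] [0.062  0.0328 0.0079]
scene blue [344.3 211.7] 175 [0.5642 0.0379 0.0675] [0.5636 0.0378 0.0672] [0.0353 0.0323 0.0075]
scene blue [360.4 261.4] 233 [0.6944 0.0445 0.0597] [0.6944 0.0449 0.0593] [0.0291 0.0433 0.0074]
scene green [390.1 234. ] 16 [0.6447 0.1265 0.0676] [0.6452 0.1262 0.0682] [0.0093 0.0189 0.0048]
scene green [387.7 243.9] 49 [0.6642 0.1159 0.0653] [0.6607 0.1199 0.0654] [0.0251 0.0261 0.007 ]
scene green [388.1 258.3] 15 [0.6979 0.1072 0.0585] [0.695  0.11   0.0582] [0.0188 0.0139 0.0051]
scene green [400.2 258.2] 13 [0.7033 0.1333 0.0589] [0.7036 0.1336 0.0579] [0.0023 0.0238 0.0058]
scene yellow [287.3 260.9] 218 [ 0.6642 -0.1147  0.0678] [ 0.6633 -0.1146  0.0681] [0.0338 0.0335 0.009 ]
scene yellow [290.3 276.5] 263 [ 0.6998 -0.1139  0.0597] [ 0.6995 -0.1138  0.0598] [0.0278 0.0446 0.0088]
top red [332.6 159.1] 290 [ 0.6618 -0.0349  0.0676] [ 0.6731 -0.0354  0.0695] [0.0592 0.0356 0.0112]
top blue [303.3 154.5] 130 [0.6897 0.0443 0.0725] [0.6555 0.0444 0.268 ] [0.0978 0.0418 0.4209]
top green [274.3 155.5] 110 [0.6894 0.1229 0.0655] [0.6537 0.1158 0.2688] [0.0932 0.0588 0.4229]
top yellow [361.7 157.6] 312 [ 0.6643 -0.1148  0.0684] [ 0.6758 -0.115   0.0697] [0.0614 0.041  0.0108]
blue [319.3 218.8] 2045 [0.5597 0.0396 0.0688] [0.5605 0.0392 0.0675] [0.0354 0.0354 0.0076]
148
t 20.57 p [0.561  0.0385 0.1813] width 0.0553 F [-0.4  0.4  0.3] rot [-0.     -0.0002 -0.082 ]
(np.float64(0.5089408632058852), np.float64(0.03734433066993027), 0.08) -> [ 0.0458 -0.0246  0.1014]
```

View pics/w18.png

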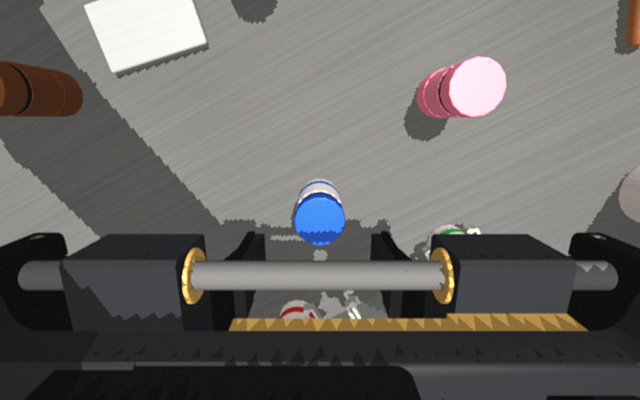

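Blue stands upright at (319,219). I move behind it.

Request:
{"name": "drive_tool", "arguments": {"plan": [{"rx": 0, "ry": 0, "rz": -0.028, "x": 0.016, "y": -0.009, "z": 0, "fingers": 0.3}, {"rx": 0, "ry": 0, "rz": -0.056, "x": 0.032, "y": -0.017, "z": 0, "fingers": 0.14}, {"rx": 0, "ry": 0, "rz": -0.082, "x": 0.046, "y": -0.025, "z": 0, "fingers": 0.14}, {"rx": 0, "ry": 0, "rz": -0.082, "x": 0.046, "y": -0.025, "z": 0.01, "fingers": 0.14}, {"rx": 0, "ry": 0, "rz": -0.082, "x": 0.046, "y": -0.025, "z": 0.05, "fingers": 0.14}, {"rx": 0, "ry": 0, "rz": -0.082, "x": 0.046, "y": -0.025, "z": 0.09, "fingers": 0.14}, {"rx": 0, "ry": 0, "rz": -0.082, "x": 0.046, "y": -0.025, "z": 0.101, "fingers": 0.14}, {"rx": 0, "ry": 0, "rz": -0.082, "x": 0.046, "y": -0.025, "z": 0.101, "fingers": 0.14}], "squeeze": 20}}

```text
time: 21.58
ee_pos: [0.5091, 0.0369, 0.0807]
eef_rot: [-0.021, 1.0, -0.0, -0.001]
ft_force: [0.1, -0.4, 1.5]
width: 0.0121
```

```bash
python3 m.py 19|grep blue;python3 wr.py 19|grep blue;  python3 seat.py blue 145 90
```

```text
scene blue [344.3 211.6] 177 [0.5637 0.038  0.0673] [0.5631 0.0383 0.0668] [0.0365 0.0327 0.0075]
scene blue [360.5 261.5] 229 [0.6946 0.0449 0.0597] [0.694  0.0452 0.0597] [0.0272 0.0436 0.0083]
top blue [303.3 154.9] 143 [0.691  0.0453 0.0603] [0.6919 0.0445 0.0618] [0.0254 0.0416 0.0097]
blue [317.4 305.9] 185 [0.5434 0.0375 0.0172] [0.5439 0.0375 0.0176] [0.0037 0.0156 0.0074]
145
t 21.73 p [0.5101 0.0372 0.0825] width 0.0117 F [-0.   0.2 -0.1] rot [ 0.0001  0.0003 -0.0002]
(np.float64(0.5119380078706307), np.float64(0.03747518883202628), 0.08) -> [-0.0018  0.0002  0.0025]
90
t 21.73 p [0.5101 0.0372 0.0825] width 0.0117 F [-0.   0.2 -0.1] rot [ 0.0001  0.0003 -0.0002]
(np.float64(0.5668856600576329), np.float64(0.03987425513711976), 0.08) -> [-0.0568  0.0003  0.0026]
```

View pics/crop_scene19.png

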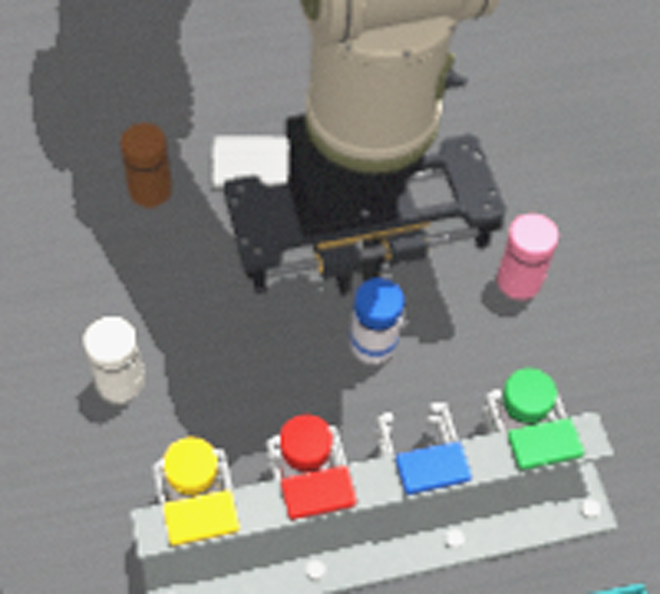

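Request:
{"name": "drive_tool", "arguments": {"plan": [{"rx": 0, "ry": 0, "rz": 0, "x": -0.008, "y": 0.0005, "z": 0.002, "fingers": 0.14}, {"rx": 0, "ry": 0, "rz": 0, "x": -0.016, "y": 0.0005, "z": 0.002, "fingers": 0.14}, {"rx": 0, "ry": 0, "rz": 0, "x": -0.021, "y": 0.0005, "z": 0.002, "fingers": 0.14}, {"rx": 0, "ry": 0, "rz": 0, "x": -0.026, "y": 0.0005, "z": 0.002, "fingers": 0.14}, {"rx": 0, "ry": 0, "rz": 0, "x": -0.032, "y": 0.0005, "z": 0.002, "fingers": 0.14}, {"rx": 0, "ry": 0, "rz": 0, "x": -0.039, "y": 0.0005, "z": 0.002, "fingers": 0.14}, {"rx": 0, "ry": 0, "rz": 0, "x": -0.046, "y": 0.0005, "z": 0.002, "fingers": 0.14}, {"rx": 0, "ry": 0, "rz": 0, "x": -0.053, "y": 0.0005, "z": 0.002, "fingers": 0.14}, {"rx": 0, "ry": 0, "rz": 0, "x": -0.06, "y": 0.0005, "z": 0.002, "fingers": 0.14}, {"rx": 0, "ry": 0, "rz": 0, "x": -0.067, "y": 0.0005, "z": 0.002, "fingers": 0.14}, {"rx": 0, "ry": 0, "rz": 0, "x": -0.074, "y": 0.0005, "z": 0.002, "fingers": 0.14}, {"rx": 0, "ry": 0, "rz": 0, "x": -0.08, "y": 0.0005, "z": 0.002, "fingers": 0.14}], "squeeze": 20}}

```text
time: 23.22
ee_pos: [0.5896, 0.0411, 0.0792]
eef_rot: [-0.022, 1.0, 0.0, 0.0]
ft_force: [-2.4, -0.1, 0.3]
width: 0.0123
```

```bash
python3 m.py 20|grep blue;python3 wr.py 20|grep blue;  python3 seat.py blue 27.7
```

```text
scene blue [351.4 233.5] 126 [0.6244 0.0414 0.0671] [0.6234 0.0397 0.0672] [0.0254 0.0328 0.0078]
scene blue [360.5 261.5] 230 [0.6946 0.0445 0.0596] [0.6943 0.045  0.0594] [0.0285 0.044  0.0071]
top blue [302.8 152.1] 55 [0.6926 0.0432 0.093 ] [0.6696 0.0457 0.2173] [0.0695 0.0388 0.3173]
blue [317.6 312.8] 219 [0.5991 0.0405 0.0557] [0.5995 0.0404 0.0558] [0.0029 0.0122 0.0077]
27.7
t 23.38 p [0.5895 0.041  0.0792] width 0.0123 F [-1.2  0.  -0.9] rot [-0.      0.0001 -0.0001]
(np.float64(0.6291263642621826), np.float64(0.04259174296998019), 0.08) -> [-0.0397 -0.0002 -0.0008]
```

View pics/crop_scene20.png

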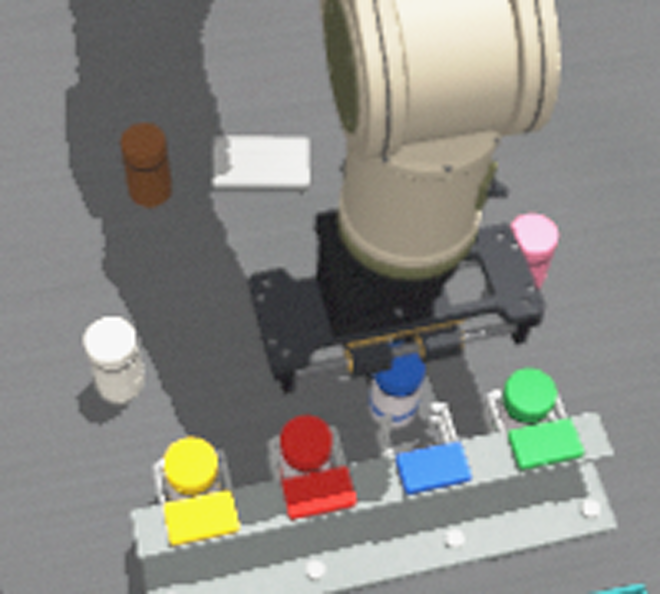

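Blue is upright and in line. I continue into the clip.

Request:
{"name": "drive_tool", "arguments": {"plan": [{"rx": 0, "ry": 0, "rz": 0, "x": -0.006, "y": 0, "z": -0.001, "fingers": 0.14}, {"rx": 0, "ry": 0, "rz": 0, "x": -0.012, "y": 0, "z": -0.001, "fingers": 0.14}, {"rx": 0, "ry": 0, "rz": 0, "x": -0.016, "y": 0, "z": -0.001, "fingers": 0.14}, {"rx": 0, "ry": 0, "rz": 0, "x": -0.02, "y": 0, "z": -0.001, "fingers": 0.14}, {"rx": 0, "ry": 0, "rz": 0, "x": -0.024, "y": 0, "z": -0.001, "fingers": 0.14}, {"rx": 0, "ry": 0, "rz": 0, "x": -0.028, "y": 0, "z": -0.001, "fingers": 0.14}, {"rx": 0, "ry": 0, "rz": 0, "x": -0.032, "y": 0, "z": -0.001, "fingers": 0.14}, {"rx": 0, "ry": 0, "rz": 0, "x": -0.036, "y": 0, "z": -0.001, "fingers": 0.14}, {"rx": 0, "ry": 0, "rz": 0, "x": -0.038, "y": 0, "z": -0.001, "fingers": 0.14}], "squeeze": 20}}

```text
time: 24.5
ee_pos: [0.6278, 0.0425, 0.0804]
eef_rot: [-0.022, 1.0, -0.0, 0.001]
ft_force: [-0.5, -0.6, 0.6]
width: 0.0122
```

```bash
python3 m.py 21|grep blue;python3 wr.py 21|grep blue;  python3 seat.py blue 27.7
```

```text
scene blue [356.8 248.3] 133 [0.6632 0.0442 0.0675] [0.6619 0.0433 0.0763] [0.0222 0.0303 0.0264]
scene blue [360.8 261.4] 230 [0.6944 0.0453 0.0595] [0.6936 0.0455 0.059 ] [0.0289 0.0436 0.0072]
blue [319.  313.5] 174 [0.6383 0.0425 0.0552] [0.6387 0.0419 0.0554] [0.0048 0.0122 0.0077]
27.7
t 24.65 p [0.6273 0.0425 0.0803] width 0.0127 F [-0.1  0.2 -0.2] rot [-0.      0.0001 -0.0001]
(np.float64(0.6291263642621826), np.float64(0.04259174296998019), 0.08) -> [-0.0018  0.      0.0003]
```

View pics/crop_scene21.png

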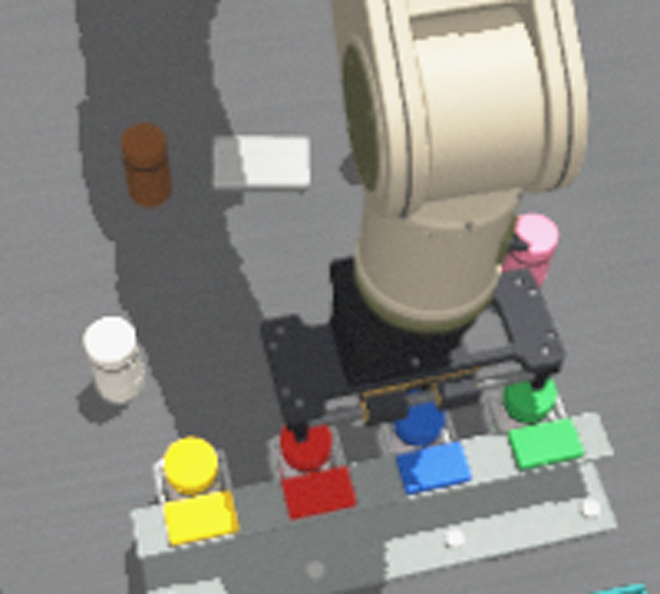

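Snapped in, with no force left. I press to the stop, then retreat and raise.

Request:
{"name": "drive_tool", "arguments": {"plan": [{"rx": 0, "ry": 0, "rz": 0, "x": -0.0015, "y": 0, "z": 0, "fingers": 0.14}, {"rx": 0, "ry": 0, "rz": 0, "x": -0.003, "y": 0, "z": 0, "fingers": 0.14}, {"rx": 0, "ry": 0, "rz": 0, "x": -0.0035, "y": 0, "z": 0, "fingers": 0.14}], "squeeze": 20}}

```text
time: 25.02
ee_pos: [0.6297, 0.0429, 0.0801]
eef_rot: [-0.022, 1.0, 0.0, -0.001]
ft_force: [-7.3, -0.0, 6.1]
width: 0.0122
```

Request:
{"name": "drive_tool", "arguments": {"plan": [{"rx": 0, "ry": 0, "rz": 0, "x": 0.005, "y": 0, "z": 0, "fingers": 0.14}, {"rx": 0, "ry": 0, "rz": 0, "x": 0.03, "y": 0, "z": 0, "fingers": 0.14}, {"rx": 0, "ry": 0, "rz": 0, "x": 0.06, "y": 0, "z": 0, "fingers": 0.14}, {"rx": 0, "ry": 0, "rz": 0, "x": 0.09, "y": 0, "z": -0.04, "fingers": 0.14}, {"rx": 0, "ry": 0, "rz": 0, "x": 0.12, "y": 0, "z": -0.09, "fingers": 0.14}, {"rx": 0, "ry": 0, "rz": 0, "x": 0.15, "y": 0, "z": -0.14, "fingers": 0.14}, {"rx": 0, "ry": 0, "rz": 0, "x": 0.16, "y": 0, "z": -0.18, "fingers": 0.14}, {"rx": 0, "ry": 0, "rz": 0, "x": 0.16, "y": 0, "z": -0.18, "fingers": 0.14}]}}

```text
time: 26.02
ee_pos: [0.4716, 0.036, 0.2636]
eef_rot: [-0.022, 1.0, 0.001, 0.003]
ft_force: [-0.0, 0.4, -1.4]
width: 0.0122
```

```bash
python3 m.py 22
```

```text
scene red [324.1 262. ] 444 [ 0.6622 -0.0359  0.0677] [ 0.6729 -0.0364  0.0675] [0.0555 0.0321 0.0093]
scene blue [358.6 254.8] 417 [0.6593 0.0439 0.0676] [0.6587 0.0437 0.0675] [0.0344 0.031  0.009 ]
scene green [387.7 244. ] 47 [0.6646 0.1158 0.0649] [0.66   0.1191 0.065 ] [0.0249 0.023  0.0077]
scene green [387.7 257.8] 17 [0.6967 0.107  0.0579] [0.6926 0.1103 0.058 ] [0.024  0.0139 0.0066]
scene green [399.9 258.2] 12 [0.7035 0.1331 0.0593] [0.7034 0.1333 0.0589] [0.0018 0.0221 0.006 ]
scene yellow [288.9 269.3] 478 [ 0.6646 -0.1148  0.0677] [ 0.6784 -0.1118  0.0669] [0.0661 0.0393 0.0078]
top red [332.7 159.2] 290 [ 0.6621 -0.0358  0.0679] [ 0.6744 -0.0356  0.0688] [0.0618 0.0358 0.0099]
top blue [303.6 160.7] 282 [0.6595 0.0442 0.0671] [0.6717 0.0443 0.0682] [0.0636 0.0359 0.0098]
top green [274.5 156.4] 138 [0.6882 0.124  0.06  ] [0.6878 0.1244 0.0614] [0.0257 0.0418 0.0092]
top green [275.2 168.6] 116 [0.653  0.1225 0.0674] [0.6535 0.1226 0.0687] [0.0309 0.0279 0.0096]
top yellow [361.7 157.7] 308 [ 0.6641 -0.1152  0.0682] [ 0.6758 -0.1165  0.0696] [0.0619 0.0384 0.0112]
```

View pics/crop_scene22.png

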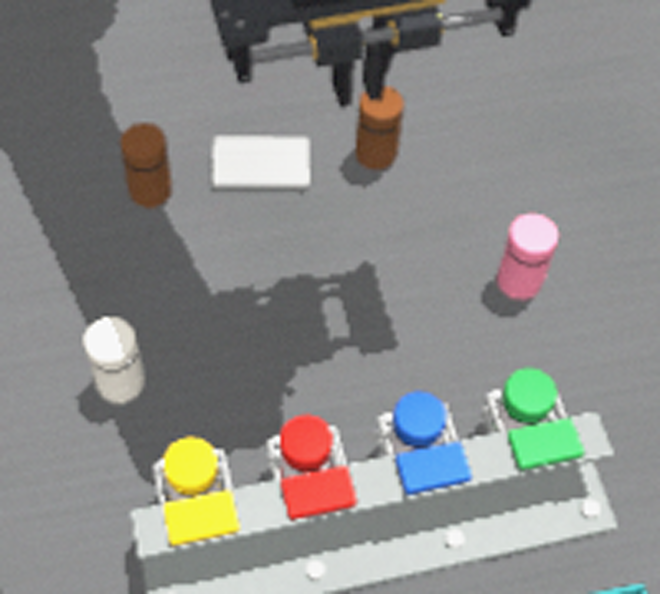

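View pics/crop_top22.png

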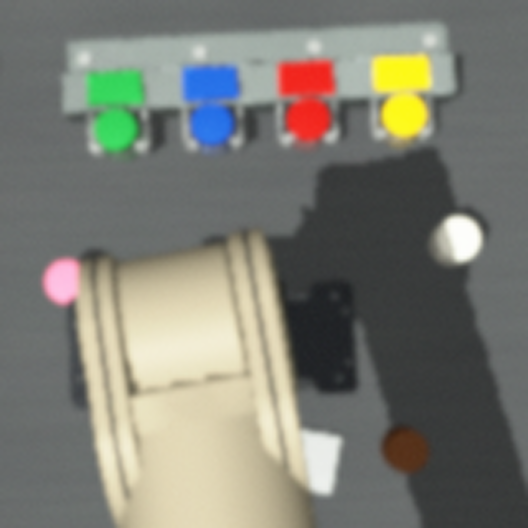

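Both views show all four canisters in one line, upright and capped, each in front of its own tag. Blue sits at top-crop (211,125) and red at (308,120). The bystanders are unmoved and the robot is clear, so I hand in.

```bash
python3 -c "
from h import *
s=monitor.read_state();print(s['time'],s['ft_force']);print(workorder.close_job())"
```

```text
26.125 [ 0.46648311 -0.24112521 -0.62563672]
the job is handed in; nothing more can be done
None
```

Both canisters are in their clips, red under the red tag and blue under the blue tag. The job was handed in at 26.1 s of the 72 s allowed. One thing went wrong on the way with the red canister.

**What I did:** I slid each canister to in front of its clip with a light finger grip. I then pushed it home from behind with the two nearly closed fingers.

**Last checks:**
- **Seating:** the push force dropped to zero as each one snapped in. A nudge of about 3 mm more then met a firm stop at about 7 N on both.
- **Position:** the scene and top cameras both show all four canisters in one row, with tops 68 mm up and caps on.
- **Bystanders:** green, yellow, the look-alikes and the coupon looked unmoved. I did not measure the other bench items.

**What went wrong:** while I pulled the red canister straight toward the rack, it tilted about 25° in the grip, with its foot trailing and its front edge on or barely off the bench. It did not fall and its cap stayed on. I slid it back upright (0.6°) before letting go. A strict judge might count that tilt against the instruction not to tip or lift. I turned the jaws along the slide direction for blue, and it showed no tilt at the checks during its slide.

**Measurement disagreement:** the rack yaw came out at 2.0° from the red and blue tags but about 2.6° from the yellow and green canisters. I used 2.5°.

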